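# Restock the jar tray, oldest jars to the front

## Task

Restock the jar tray: bring the old jars that stand farther back in it forward until they stand close together against the front end (the end nearest the robot), and stand all the new jars from the worktop behind them, everything upright on its foot. One new jar stands upside down on its lid; turn it over with the help of the wooden slide-jaw clamp: lay it on the clamp's two rods, slide the jaw up against it so that it is held end to end, let go of it, and then take it afresh to stand it up. At the end leave the empty clamp with its jaw slid fully shut, and leave the other things on the worktop where they are.

Things in the scene. Friction and masses are not known exactly. Their poses are not given: they have to be found in the camera images.
- tray_front (a point): jar tray, fixed, dark wood, a plate rack (to 200 mm high) left of it: one lane 58 x 212 mm inside for up to four jars in a row; floor 6 mm thick, walls 6 mm thick, 25 mm high above the worktop. Point: on the lane floor (6 mm up), on its middle line, at the inner face of the front end (brass plate outside). x: along the lane from front end to back (about away from the robot); z up
- old_1_mid (a point): an old jar, in the middle or back of the tray at the start; always present. A jar: small straight preserve jar, 48 mm in diameter, 58 mm tall, 0.12 kg: amber glass with a paper band, brass lid. Point: middle of the jar, on its axis, 29 mm from either end; its z axis points from foot to lid.
- old_2_mid (a point): a second old jar, at the back end of the tray; in some starts absent (None from the start). A jar: small straight preserve jar, 48 mm in diameter, 58 mm tall, 0.12 kg: amber glass with a paper band, brass lid. Point: middle of the jar, on its axis, 29 mm from either end; its z axis points from foot to lid.
- new_1_mid (a point): an upright new jar on the worktop to the right; in some starts absent (None from the start). A jar: small straight preserve jar, 48 mm in diameter, 58 mm tall, 0.12 kg: amber glass with a paper band, brass lid. Point: middle of the jar, on its axis, 29 mm from either end; its z axis points from foot to lid.
- new_2_mid (a point): another upright new jar on the worktop to the right; in some starts absent (None from the start). A jar: small straight preserve jar, 48 mm in diameter, 58 mm tall, 0.12 kg: amber glass with a paper band, brass lid. Point: middle of the jar, on its axis, 29 mm from either end; its z axis points from foot to lid.
- turned_mid (a point): the new jar that stands upside down, on its lid, on the worktop to the right among the new jars; always present. The new jars start on a clear patch of worktop, 0.36 to 0.44 m ahead of the robot and 0.30 to 0.42 m to its right, and just beyond it. A jar: small straight preserve jar, 48 mm in diameter, 58 mm tall, 0.12 kg: amber glass with a paper band, brass lid. Point: middle of the jar, on its axis, 29 mm from either end; its z axis points from foot to lid.
- clamp_fixed_face (a point): slide-jaw clamp, fixed: wooden base 80 x 184 x 8 mm, fixed jaw at its right end, sliding jaw at the left (jaws 60 mm wide, tops 38 mm above the worktop); between them two 8 mm steel rods 28 mm apart, tops at 16 mm, cradle a lying jar, its axis then 36 mm up. Point: middle of the fixed jaw's inner face, 36 mm up. y: along the rods to the sliding jaw (about left); x: across; z up
- jaw_post (a point): the dark square post on the sliding jaw, for moving it: 16 x 16 mm, its top 60 mm above the worktop, standing on the jaw's foot (top 22 mm above the worktop). This point is on its axis, 46 mm above the worktop, and 58 mm behind the sliding jaw's inner face; y axis as for the clamp.
- jaw_body (a joint): sliding jaw, m: the gap between the jaws is 50 mm + this value; 0 (closest) to 0.045 (widest); a 58 mm jar is held end to end at about 0.008. Slides stiffly (about 3 N) along the clamp's y axis, stays where it is left, starts anywhere in its travel
- tub: bystander: pink plastic tub, 72 mm wide and 71 mm tall, origin under its centre; leave it alone
- garlic: bystander: garlic bulb, 50 mm, origin under its centre; leave it alone
- green_tin: bystander: food tin, 57 mm in diameter, 72 mm tall, origin under its centre; leave it alone
Mind the look-alikes: they are no part of the job. What is shaped like the part that bears old_1_mid but turquoise is not meant.

How it is judged:
By the outcome, as a careful person would: the job done as asked, in the order asked, and still so for the second after the job is handed in, with the robot touching nothing.
Of old_2, new_1, new_2 only 1 to 2 are there at a start; the rules pass over those that are not, and their reading is None.
At some moment in a run one of new_1, new_2, old_1, old_2 may be knocked a few centimetres aside while the robot is not near it.
It also fails if it takes over 208 s, if anything falls off the work surface, if the arm or the gripper's body presses on something with over 40 N, if the wrist force passes 120 N, or if a joint passes its speed limit or range.

## Robot

A 6-joint arm with a two-finger parallel gripper is mounted at the origin on a cart in front of the work surface, level with it; the furniture and walls round the work are solid. World frame = base frame: x ahead of the robot, y to its left, z up, the work surface at z = 0. Lengths are in mm, angles in rad, forces in N, time in s.
With the tool pointing down it reaches from about 275 to 750 mm from the base axis. Payload 10.2 kg.
Tool frame: the origin (TCP) lies at the very end of the fingers, on their centre line; the grasp point (between the pads) lies 19 mm behind it; z points along the fingers, y is the line along which they close (so a half turn about z gives the same grasp; the last joint's range is limited). The gripper opens to 85 mm and grips with 20 to 120 N. Pads are 22 mm wide; open, the fingers measure 114 mm over their backs; the gripper's body (76 mm by 85 mm) begins 54 mm behind the grasp point. The pads swing forward as they close: fully open they stand 13 mm farther back than shut.
Start: joints at [-1.368, 0.313, 1.498, -0, 1.331, -0.223], TCP at [216.839, -478.134, 231.294] pointing down, gripper open.
Joint ranges: [-2.94, 2.94], [-0.97, 2.17], [0.19, 2.56], [-1.23, 4.37], [0.02, 3.11], [-2.88, 2.88]. Speed limits (rad/s): [2.39, 2.39, 3.01, 3.14, 3.14, 3.14].

## Interface

Orientations are given as a unit quaternion [w, x, y, z].
In Python, from rig import ctrl, vision gives the robot as it stands. The module is installed in compiled form; this text tells all that it offers.
- The arm moves only by the tool play_rows, never from a script. Its arguments are lists of equal length, an entry for each row: "translation": the shift along the tool's x, y, z in m, a list of three; "rotation": the turn, a rotation vector about the tool's x, y, z in rad, a list of three; "gripper": the gripper's target within -1 to 1 (shut at 1, half-way at 0, fully open at -1). A call has 1 to 10 rows; each row is the pose to reach, as a shift and turn from the pose commanded when the call began, along the tool's axes at that moment; what a row does not reach only later rows make up. A row lasts 1/8 s, in which the tool goes at most 62.5 mm and 10.7 degrees, less where a joint would pass 70% of its speed; a pose out of reach is approached as far as the arm can. A call with a gripper value outside its range is refused whole. The fingers move at their own pace and stop on an object; "force" is the grip in N (left out, the last holds). Time passes only in rows, so rows that repeat a pose let the fingers close. It gives the time, the measured TCP pose, the force, the opening and the grip force at its end, in the units of the state.
- ctrl.sense(): the state, without advancing time (a new reading comes with each control period).
- vision.capture(name): name is "side" or "top"; returns a dict with "pixels" (480x640x3 uint8, red, green, blue), "vfov" (degrees; the focal length in pixels is half the picture's height over the tangent of half this angle, whatever the lens; pixels are square), "cx", "cy" (the principal point, pixels), "rvec" (rotation vector, rad) and "tvec" (3), from world to camera coordinates, as OpenCV has them. Camera axes: x right, y down, z forward; pixel columns grow to the right and rows downward; lengths in mm; the calibration is good to about 2 mm. A picture is of the moment at which its call begins. There is no depth.
- ctrl.finish_job(): hands the job in; it is judged then, once.
The state is a dict: "time_s": time; "joints": joint angles; "dq": joint speeds; "tau": joint torques, N m; "eef_pos": TCP position; "ee_rot": TCP orientation; "force": force on the tool from outside, world axes, zero at the start; "wrist_torque": the same for the moment, N m; "grip_width": opening from 0.0 (shut) to 1.0 (fully open); "grip_force": force on a finger pad.
Only numpy, scipy, OpenCV 4.12 (cv2) and the standard library are available. Lean on these libraries where they do the work, as an engineer would, in place of code of your own. Each camera call takes 0.05 s, during which the arm holds its last target. There are 200 camera calls.

## Working session

There is one attempt and no reset: what is moved stays moved. The work goes in short steps, Python scripts to look and compute and a tool call to move; the robot and the scene stay as the last step left them, time stands still between calls to the robot, and variables do not carry over. Pictures are saved under pics/ and viewed, at most 14 in all, crops included, and the job is handed in when it is done.

Besides the shell and the picture viewer there is one more tool, called after ">>>" by a JSON object that holds its "method" and its "body". play_rows: Moves the arm, as the interface text tells. Its arguments: {"type":"object","properties":{"translation":{"type":"array"},"rotation":{"type":"array"},"gripper":{"type":"array"},"force":{"type":"number"}},"required":["translation","rotation","gripper"]}

```bash
mkdir -p pics; cat > h.py <<'E'
import numpy as np, cv2
from rig import ctrl, vision
def cap(n,fn=None):
    c=vision.capture(n)
    c['R']=cv2.Rodrigues(np.array(c['rvec'],float))[0]; c['t']=np.array(c['tvec'],float).ravel()
    c['f']=240/np.tan(np.radians(c['vfov'])/2)
    c['bgr']=cv2.cvtColor(np.ascontiguousarray(c['pixels']),cv2.COLOR_RGB2BGR)
    if fn: cv2.imwrite('pics/'+fn+'.png',c['bgr'])
    return c
def ray(c,u,v):
    d=np.array([(u-c['cx'])/c['f'],(v-c['cy'])/c['f'],1.]); 
    return -c['R'].T@c['t'], c['R'].T@(d/np.linalg.norm(d))
def onz(c,u,v,z):
    o,d=ray(c,u,v); return o+d*(z-o[2])/d[2]
def proj(c,p):
    q=c['R']@np.array(p,float)+c['t']; return np.array([c['cx']+c['f']*q[0]/q[2],c['cy']+c['f']*q[1]/q[2]])
def two(c1,p1,c2,p2):
    o1,d1=ray(c1,*p1);o2,d2=ray(c2,*p2)
    s=np.linalg.lstsq(np.c_[d1,-d2],o2-o1,rcond=None)[0]
    a,b=o1+s[0]*d1,o2+s[1]*d2
    return (a+b)/2,np.linalg.norm(a-b)
E
python3 - <<'E'
from h import *
np.set_printoptions(precision=2,suppress=True)
for n in('side','top'):
    c=cap(n,n+'0'); print(n,c['vfov'],c['cx'],c['cy'],-c['R'].T@c['t'],c['R'][2])
print(ctrl.sense())
E
```

```text
side 52.681183519766314 329.65311502524986 247.53221583663566 [    5.77 -1040.92   827.1 ] [ 0.46  0.66 -0.59]
top 49.154805609469996 310.0466869612955 244.5310546441286 [-128.58  -53.18 1546.04] [ 0.44 -0.08 -0.9 ]
{'time_s': 0.1, 'joints': array([-1.37,  0.31,  1.5 , -0.  ,  1.33, -0.22]), 'dq': array([-0., -0., -0., -0.,  0.,  0.]), 'tau': array([  0.  , -41.29, -26.01,  -0.  ,   0.  ,  -0.  ]), 'eef_pos': array([ 216.79, -477.88,  230.77]), 'ee_rot': array([-0.  ,  0.98,  0.21, -0.  ]), 'force': array([-0.38, -0.43,  0.8 ]), 'wrist_torque': array([-0.04, -0.03, -0.06]), 'grip_force': 0.0, 'grip_width': 0.999958811698109}
```

View pics/top0.png

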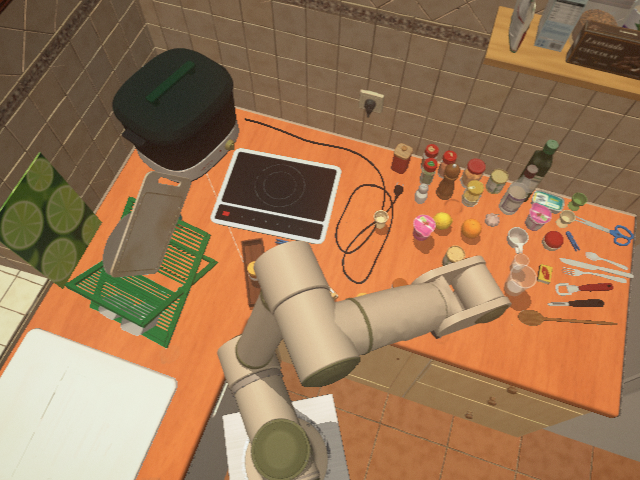

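View pics/side0.png

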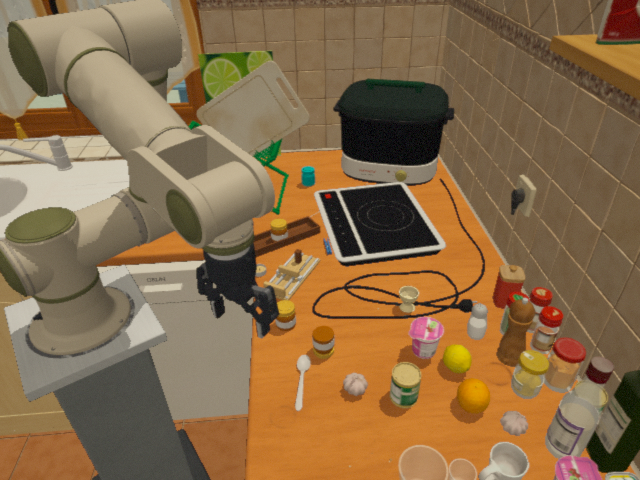

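```bash
python3 - <<'E'
from h import *
np.set_printoptions(precision=0,suppress=True)
c=cap('side'); cv2.imwrite('pics/c1.png',cv2.resize(c['bgr'][190:390,190:450],None,fx=3,fy=3,interpolation=cv2.INTER_CUBIC))
for n,u,v,z in [('old',279,224,64),('newA',286,306,58),('turned',323,333,58),('post',298,253,60),('trayend',318,222,25),('turq',308,170,58),('white',260,270,0),('tub',425,345,35),('tin',405,370,72),('garlic',355,385,25)]: print(n,onz(c,u,v,z))
E
```

```text
old [550. -12.  64.]
newA [ 393. -309.   58.]
turned [ 414. -429.   58.]
post [ 523. -156.   60.]
trayend [678. -19.  25.]
turq [805. 227.  58.]
white [438. -91.  -0.]
tub [ 585. -569.   35.]
tin [ 480. -615.   72.]
garlic [ 402. -558.   25.]
```

View pics/c1.png

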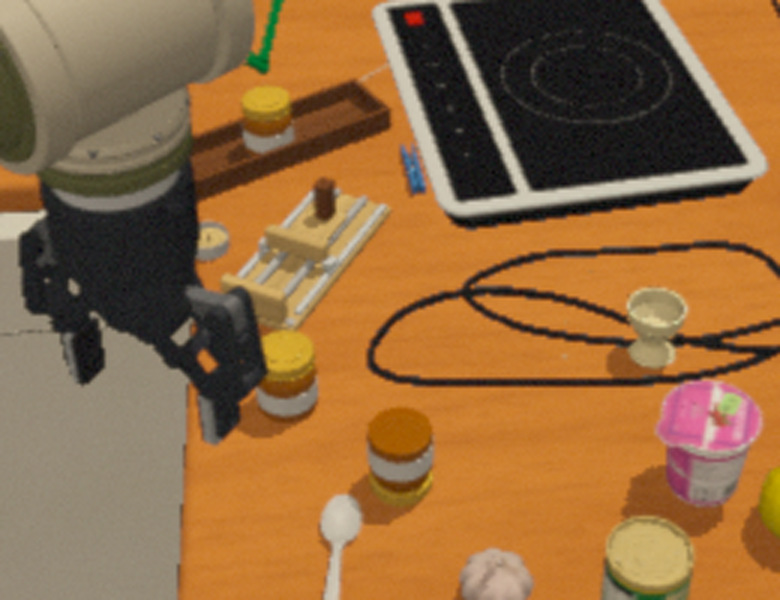

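>>> {"method": "play_rows", "body": {"translation": [[0,0,-0.06],[0,0,-0.12],[0,0,-0.18],[0,0,-0.22]], "rotation": [[0,0,0.15],[0,0,0.3],[0,0,0.425],[0,0,0.425]], "gripper": [-1,-1,-1,-1]}}

```text
time_s: 0.65
eef_pos: [216.8, -477.9, 454.0]
ee_rot: [0.001, 1.0, -0.0, 0.0]
force: [0.8, -0.4, -0.0]
grip_width: 1.002
grip_force: 0.0
```

```bash
python3 -c "
from h import *
s=ctrl.sense();print(s['eef_pos'],s['ee_rot'],s['joints'],s['time_s'])"
```

```text
[ 216.80894082 -477.87782095  454.00387851] [ 1.29114638e-03  9.99999089e-01 -2.82048594e-04  2.74982588e-04] [-1.36836708e+00  2.79357198e-01  9.76318908e-01  1.97798262e-05
  1.88327641e+00  2.02999451e-01] 0.65
```

>>> {"method": "play_rows", "body": {"translation": [[0.05,-0.05,0],[0.1,-0.1,0],[0.13,-0.16,0],[0.16,-0.22,0],[0.17,-0.28,0],[0.17,-0.34,0],[0.17,-0.4,0],[0.17,-0.46,0],[0.17,-0.52,0],[0.17,-0.58,0]], "rotation": [[0,0,0],[0,0,0],[0,0,0],[0,0,0],[0,0,0],[0,0,0],[0,0,0],[0,0,0],[0,0,0],[0,0,0]], "gripper": [-1,-1,-1,-1,-1,-1,-1,-1,-1,-1]}}

```text
time_s: 1.9
eef_pos: [385.8, 94.7, 451.3]
ee_rot: [0.0, 1.0, 0.0, 0.0]
force: [0.9, -0.6, -0.5]
grip_width: 1.001
grip_force: 0.0
```

>>> {"method": "play_rows", "body": {"translation": [[0,-0.06,0],[0,-0.12,0],[-0.05,-0.16,0],[-0.1,-0.2,0],[-0.14,-0.24,0],[-0.14,-0.24,0]], "rotation": [[0,0,0],[0,0,0],[0,0,0],[0,0,0],[0,0,0],[0,0,0]], "gripper": [-1,-1,-1,-1,-1,-1]}}

```text
time_s: 2.65
eef_pos: [243.5, 334.4, 451.6]
ee_rot: [-0.0, 1.0, 0.004, 0.0]
force: [0.3, -0.3, 0.2]
grip_width: 1.001
grip_force: 0.0
```

```bash
python3 - <<'E'
from h import *
print(ctrl.sense()['eef_pos'])
c=cap('top','t1'); s=cap('side','s1')
a=cv2.resize(c['bgr'][200:400,200:520],None,fx=2.5,fy=2.5,interpolation=cv2.INTER_CUBIC)
cv2.imwrite('pics/t1c.png',a)
b=cv2.resize(s['bgr'][180:380,180:480],None,fx=2.6,fy=2.6,interpolation=cv2.INTER_CUBIC)
cv2.imwrite('pics/s1c.png',b)
E
```

```text
[243.45731907 334.41816604 451.55222789]
```

View pics/t1c.png

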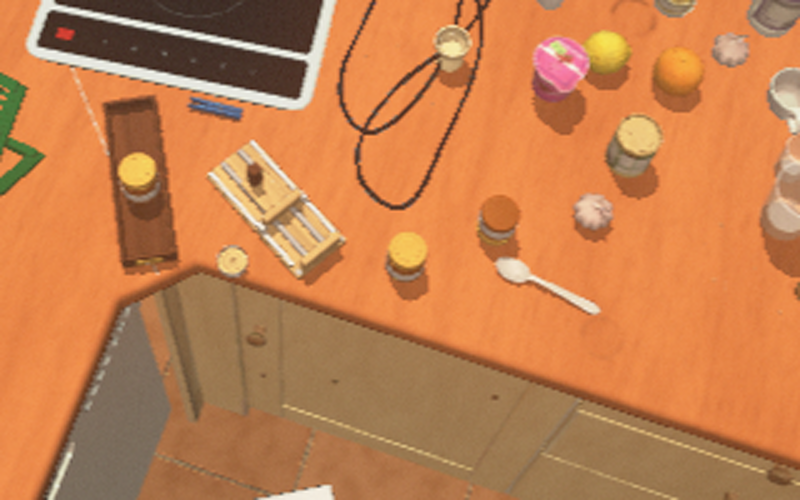

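View pics/s1c.png

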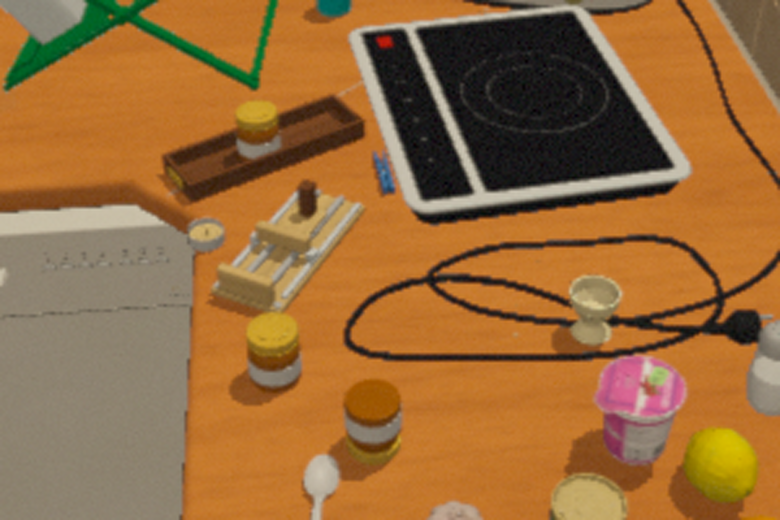

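```bash
cat >> h.py <<'E'
def lid(c,u,v,lo,hi,r=14):
    "centre of the colour blob nearest (u,v): ellipse box centre"
    u0,v0=int(u)-r,int(v)-r
    hsv=cv2.cvtColor(c['bgr'],cv2.COLOR_BGR2HSV)[v0:v0+2*r+1,u0:u0+2*r+1]
    m=cv2.inRange(hsv,lo,hi)
    n,l,st,ce=cv2.connectedComponentsWithStats(m)
    i=1+np.argmax(st[1:,4]); x,y,w,h,a=st[i]
    return (u0+x+w/2-.5,v0+y+h/2-.5),(w,h,a),ce[i]+[u0,v0]
E
python3 - <<'E'
from h import *
np.set_printoptions(precision=1,suppress=True)
t=cap('top');s=cap('side')
T=lambda x,y:(200+x/2.5,200+y/2.5)
S=lambda x,y:(180+x/2.6,180+y/2.6)
for n,a,b in [('old',T(138,170),S(257,113)),('new',T(407,247),S(273,328)),('turned',T(499,212),S(372,396)),('post',T(255,172),S(308,186)),
 ('trFL',T(105,103),S(340,97)),('trFR',T(155,97),S(362,127)),('trNR',T(176,260),S(189,192)),('trNL',T(124,268),S(166,158)),
 ('rack',T(43,156),S(255,85)),('fixjawTopL',T(299,270),S(278,290)),('fixjawTopR',T(343,237),S(221,268)),
 ('candle',T(232,258),S(207,231))]:
    p,e=two(t,a,s,b); print(n,p,'err %.1f'%e)
def hs(c,p): 
    return cv2.cvtColor(c['bgr'],cv2.COLOR_BGR2HSV)[int(p[1]+.5),int(p[0]+.5)]
for n,a,b in [('old',T(138,170),S(257,113)),('new',T(407,247),S(273,328)),('turned',T(499,212),S(372,396)),('wood',T(420,200),S(200,350))]: print(n,hs(t,a),hs(s,b))
yl=((18,150,120),(32,255,255))
for n,a,b in [('old',T(138,170),S(257,113)),('new',T(407,247),S(273,328))]:
    A=lid(t,*a,*yl);B=lid(s,*b,*yl); print(n,A,B,two(t,A[0],s,B[0]))
E
```

```text
old [554.8  -1.5  58. ] err 0.6
new [ 392.4 -305.5   54.9] err 0.3
turned [ 415.3 -426.2   56.3] err 1.2
post [ 528.6 -144.3   53.4] err 5.2
trFL [680.7  28.2  14.4] err 5.2
trFR [672.6 -36.6  13. ] err 3.7
trNR [448.5 -28.8  11. ] err 4.2
trNL [451.7  35.3  15.8] err 9.9
rack [618.9 117.5  10.7] err 0.8
fixjawTopL [ 442.6 -183.1  -30.2] err 46.2
fixjawTopR [ 397.7 -227.8   78.1] err 26.0
candle [435.5 -97.    9.6] err 1.0
old [ 21 161 245] [ 22 205 206]
new [ 20 166 246] [ 22 206 203]
turned [ 12 185 201] [ 16 255 155]
wood [ 12 172 241] [ 14 195 190]
old ((np.float64(254.5), np.float64(267.0)), (np.int32(14), np.int32(13), np.int32(147)), array([254.5, 267.3])) ((np.float64(278.0), np.float64(224.0)), (np.int32(17), np.int32(13), np.int32(162)), array([278.3, 224. ])) (array([556. ,   0.6,  56.5]), np.float64(5.351457195565883))
new ((np.float64(362.5), np.float64(299.5)), (np.int32(14), np.int32(14), np.int32(160)), array([362.7, 299.3])) ((np.float64(284.5), np.float64(308.5)), (np.int32(20), np.int32(18), np.int32(294)), array([284.5, 308.2])) (array([ 391.7, -305.1,   48.2]), np.float64(2.1654728400820114))
```

```bash
python3 - <<'E'
from h import *
t=cap('top');s=cap('side')
a=cv2.resize(t['bgr'][250:316,278:344],(400,400),interpolation=cv2.INTER_CUBIC)
b=cv2.resize(s['bgr'][245:311,258:324],(400,400),interpolation=cv2.INTER_CUBIC)
o=np.hstack([a,b])
for i in range(0,800,50): cv2.putText(o,str(i%400),(i,10),0,.3,(255,255,255),1); cv2.line(o,(i,12),(i,18),(255,255,255),1)
for i in range(0,400,50): cv2.putText(o,str(i),(0,i),0,.3,(255,255,255),1)
cv2.imwrite('pics/clamp.png',o)
E
```

```text
(no output)
```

View pics/clamp.png

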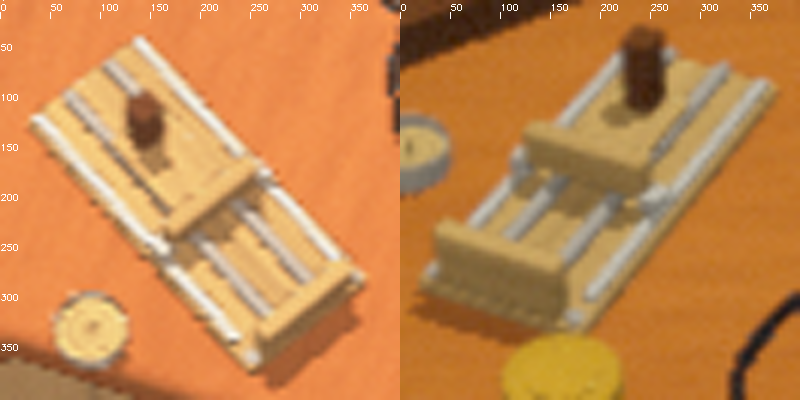

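```bash
python3 - <<'E'
from h import *
np.set_printoptions(precision=1,suppress=True)
t=cap('top');s=cap('side')
T=lambda x,y:(278+(x-3)/6.06,250+(y-3)/6.06)
S=lambda x,y:(258+(x-3)/6.06,245+(y-3)/6.06)
for n,x,y,z in [('baseF',137,38,10),('baseL',30,122,10),('baseN',250,372,8),('baseR',367,278,8),('fix in a',258,333,38),('fix in b',348,262,38),('fix out a',268,348,38),('fix out b',357,275,38),('sl in a',172,240,38),('sl in b',262,174,38),('sl out a',165,226,38),('sl out b',250,160,38),('post top',143,103,60)]: print('T',n,onz(t,*T(x,y),z))
for n,x,y,z in [('base near',580-400,333,8),('base fr',775-400,88,8),('base left',420-400,285,8),('fix in a',437-400,225,38),('fix in b',567-400,262,38),('sl in a',527-400,135,38),('sl in b',645-400,175,38),('sl out a',535-400,122,38),('sl out b',655-400,160,38),('post top',643-400,38,60),('post base',643-400,108,22)]: print('S',n,onz(s,*S(x,y),z))
p=two(t,T(143,103),s,S(643-400,38));print(p)
for a,b,z in [(105,103,25),(155,97,25),(176,260,25),(124,268,25)]: print('tray T',onz(t,200+a/2.5,200+b/2.5,z))
for a,b,z in [(340,97,25),(362,127,25),(189,192,25),(166,158,25)]: print('tray S',onz(s,180+a/2.6,180+b/2.6,z))
for n,a,b in [('old',(138,170),(257,113)),('new',(407,247),(273,328)),('turned',(499,212),(372,396))]:
  z=64 if n=='old' else 58
  print(n,onz(t,200+a[0]/2.5,200+a[1]/2.5,z),onz(s,180+b[0]/2.6,180+b[1]/2.6,z))
E
```

```text
T baseF [ 591.2 -148.8   10. ]
T baseL [554.  -84.5  10. ]
T baseN [ 396.5 -171.2    8. ]
T baseR [ 434.8 -240.4    8. ]
T fix in a [ 405.7 -176.9   38. ]
T fix in b [ 434.1 -229.2   38. ]
T fix out a [ 396.9 -180.2   38. ]
T fix out b [ 426.4 -232.1   38. ]
T sl in a [ 463.  -143.9   38. ]
T sl in b [ 489.8 -196.    38. ]
T sl out a [ 471.2 -141.8   38. ]
T sl out b [ 498.7 -191.5   38. ]
T post top [ 531.1 -142.    60. ]
S base near [ 432.7 -243.3    8. ]
S base fr [ 590.8 -154.2    8. ]
S base left [ 393.7 -178.4    8. ]
S fix in a [ 403.4 -181.1   38. ]
S fix in b [ 435.  -232.8   38. ]
S sl in a [ 464.1 -151.3   38. ]
S sl in b [ 490.8 -204.1   38. ]
S sl out a [ 471.5 -145.5   38. ]
S sl out b [ 499.6 -198.1   38. ]
S post top [ 527.1 -147.    60. ]
S post base [ 525.  -146.9   22. ]
(array([ 531.4, -142. ,   56.1]), np.float64(2.6890166146257393))
tray T [672.2  28.1  25. ]
tray T [668.3 -37.1  25. ]
tray T [441.  -28.7  25. ]
tray T [443.   35.4  25. ]
tray S [675.1  15.2  25. ]
tray S [660.6 -52.   25. ]
tray S [443.2 -45.5  25. ]
tray S [452.1  24.6  25. ]
old [551.7  -1.7  64. ] [550.9  -9.5  64. ]
new [ 391.5 -305.    58. ] [ 390.7 -308.5   58. ]
turned [ 414.  -425.6   58. ] [ 415.  -427.5   58. ]
```

>>> {"method": "play_rows", "body": {"translation": [[0.045,0.04,0],[0.09,0.08,0],[0.13,0.12,0],[0.17,0.16,0],[0.21,0.2,0],[0.25,0.25,0],[0.28,0.3,0],[0.309,0.338,0.03],[0.309,0.338,0.09],[0.309,0.338,0.15]], "rotation": [[0,0,0],[0,0,0],[0,0,0],[0,0,0],[0,0,0],[0,0,0.035],[0,0,0.035],[0,0,0.035],[0,0,0.035],[0,0,0.035]], "gripper": [-0.65,-0.65,-0.65,-0.65,-0.65,-0.65,-0.65,-0.65,-0.65,-0.65]}}

```text
time_s: 4.3
eef_pos: [555.4, -6.4, 299.1]
ee_rot: [-0.0, 1.0, -0.018, -0.0]
force: [1.7, 0.0, -1.0]
grip_width: 0.822
grip_force: 0.0
```

>>> {"method": "play_rows", "body": {"translation": [[0,0,0.06],[0,0,0.12],[0,0,0.17],[0,0,0.2],[0,0,0.21],[0,0,0.21]], "rotation": [[0,0,0],[0,0,0],[0,0,0],[0,0,0],[0,0,0],[0,0,0]], "gripper": [-0.65,-0.65,-0.65,-0.65,-0.65,-0.65]}}

```text
time_s: 5.05
eef_pos: [555.7, -5.6, 91.7]
ee_rot: [0.0, 1.0, -0.017, 0.0]
force: [-0.2, -0.4, 0.6]
grip_width: 0.826
grip_force: 0.0
```

```bash
python3 - <<'E'
from h import *
np.set_printoptions(precision=3,suppress=True)
st=ctrl.sense();print(st['eef_pos'],st['joints'],st['grip_width'],st['ee_rot'])
c=cap('top'); s=cap('side')
a=cv2.resize(c['bgr'][235:315,225:305],(400,400),interpolation=cv2.INTER_CUBIC)
b=cv2.resize(s['bgr'][180:260,230:310],(400,400),interpolation=cv2.INTER_CUBIC)
cv2.imwrite('pics/o1.png',np.hstack([a,b]))
p=st['eef_pos']
for d in (-1,1): print(proj(c,p+[0,35*d,0])-[225,235],proj(s,p+[0,35*d,0])-[230,180])
E
```

```text
[555.733  -5.574  91.669] [-0.221  0.525  1.575  0.     1.042  1.385] 0.8263339074519138 [ 0.     1.    -0.017  0.   ]
[41.709 25.876] [55.33  39.575]
[18.958 29.914] [42.747 28.86 ]
```

View pics/o1.png

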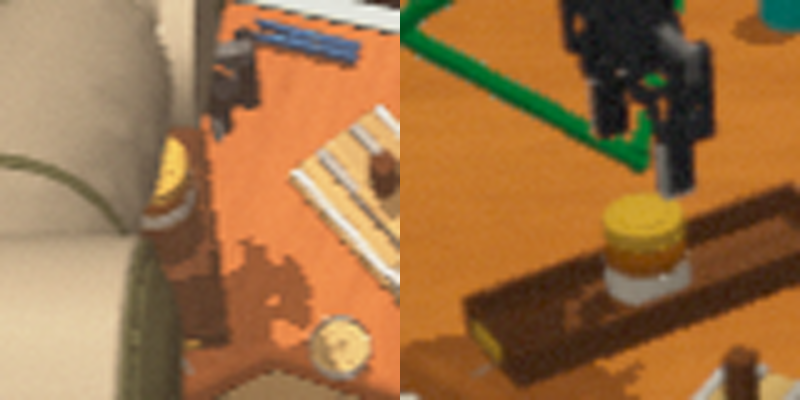

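```bash
python3 - <<'E'
from h import *
np.set_printoptions(precision=1,suppress=True)
c=cap('top'); s=cap('side'); p=np.array([555.7,-5.6,91.7])
for h in (0,10):
  for y in (-35,-49,35,49): print(h,y,proj(c,p+[0,y,h])-[225,235],proj(s,p+[0,y,h])-[230,180])
for du in(0,1,2):
  for dv in (0,1,2): print(du,dv,onz(s,278.8+du,223+dv,64))
# lane walls in side crop, rim z25
for n,x,y in [('nearL',465,297),('nearR',520,385),('farL',790,185)]: print(n,onz(s,230+(x-400)/5,180+y/5,25))
for n,x,y in [('R near',227,343),('R far',205,130)]: print(n,onz(c,225+x/5,235+y/5,25))
E
```

```text
0 -35 [41.7 25.9] [55.3 39.6]
0 -49 [46.2 25.1] [57.9 41.8]
0 35 [19.  29.9] [42.7 28.9]
0 49 [14.4 30.7] [40.3 26.8]
10 -35 [41.5 24.5] [55.1 36.5]
10 -49 [46.  23.7] [57.7 38.8]
10 35 [18.6 28.6] [42.5 25.9]
10 49 [14.  29.4] [40.  23.8]
0 0 [552.   -7.4  64. ]
0 1 [549.4 -11.8  64. ]
0 2 [546.7 -16.3  64. ]
1 0 [554.3  -9.   64. ]
1 1 [551.7 -13.5  64. ]
1 2 [549. -18.  64.]
2 0 [556.6 -10.7  64. ]
2 1 [554.  -15.2  64. ]
2 2 [551.3 -19.6  64. ]
nearL [453.3  32.2  25. ]
nearR [439.3 -60.3  25. ]
farL [669.2  21.6  25. ]
R near [442.3 -28.9  25. ]
R far [587.1 -37.7  25. ]
```

>>> {"method": "play_rows", "body": {"translation": [[-0.004,0,0.03],[-0.004,0,0.055],[-0.004,0,0.058],[-0.004,0,0.058],[-0.004,0,0.058],[-0.004,0,0.058],[-0.004,0,0.058],[-0.004,0,0.058]], "rotation": [[0,0,0],[0,0,0],[0,0,0],[0,0,0],[0,0,0],[0,0,0],[0,0,0],[0,0,0]], "gripper": [-0.65,-0.65,-0.65,-0.2,0.1,0.1,0.1,0.1], "force": 20}}

```text
time_s: 6.25
eef_pos: [552.4, -2.9, 35.3]
ee_rot: [-0.001, 1.0, -0.017, 0.002]
force: [0.6, 13.8, 6.0]
grip_width: 0.553
grip_force: 21.6
```

```bash
python3 - <<'E'
from h import *
np.set_printoptions(precision=3,suppress=True)
st=ctrl.sense();print(st)
c=cap('top'); s=cap('side')
yl=((18,150,120),(32,255,255))
print(lid(s,278,223,*yl))
E
```

```text
{'time_s': 6.25, 'joints': array([-0.219,  0.6  ,  1.626,  0.004,  0.914,  1.383]), 'dq': array([ 0.   , -0.   , -0.001, -0.001, -0.   , -0.002]), 'tau': array([ -7.592, -45.206, -19.755,  -2.737,  -0.699,   0.041]), 'eef_pos': array([552.444,  -2.878,  35.321]), 'ee_rot': array([-0.001,  1.   , -0.017,  0.002]), 'force': array([ 0.622, 13.815,  6.024]), 'wrist_torque': array([ 2.44 , -0.088,  0.104]), 'grip_force': 21.648603826761246, 'grip_width': 0.5529995301717858}
((np.float64(275.0), np.float64(224.5)), (np.int32(7), np.int32(12), np.int32(65)), array([274.938, 224.877]))
```

>>> {"method": "play_rows", "body": {"translation": [[0,-0.006,0],[0,-0.007,-0.003],[-0.02,-0.007,-0.003],[-0.045,-0.007,-0.003],[-0.066,-0.007,-0.003],[-0.07,-0.007,-0.003],[-0.07,-0.007,-0.003]], "rotation": [[0,0,0],[0,0,0],[0,0,0],[0,0,0],[0,0,0],[0,0,0],[0,0,0]], "gripper": [0.1,0.1,0.1,0.1,0.1,0.1,0.1]}}

```text
time_s: 7.22
eef_pos: [482.4, 4.2, 36.6]
ee_rot: [0.0, 1.0, -0.017, 0.0]
force: [-0.2, -0.6, -1.4]
grip_width: 0.55
grip_force: 20.8
```

>>> {"method": "play_rows", "body": {"translation": [[-0.002,0,0.0],[-0.004,0,0.0],[-0.004,0,0.0]], "rotation": [[0,0,0],[0,0,0],[0,0,0]], "gripper": [0.1,0.1,0.1]}}

```text
time_s: 7.6
eef_pos: [478.7, 4.4, 36.6]
ee_rot: [0.0, 1.0, -0.017, 0.001]
force: [4.5, 1.2, -2.2]
grip_width: 0.551
grip_force: 20.9
```

>>> {"method": "play_rows", "body": {"translation": [[-0.002,0,0.0],[-0.004,0,0.0],[-0.004,0,0.0]], "rotation": [[0,0,0],[0,0,0],[0,0,0]], "gripper": [0.1,0.1,0.1]}}

```text
time_s: 7.98
eef_pos: [475.9, 4.3, 37.4]
ee_rot: [0.0, 1.0, -0.017, 0.003]
force: [8.3, 0.8, 1.7]
grip_width: 0.557
grip_force: 21.3
```

>>> {"method": "play_rows", "body": {"translation": [[0.002,0,0.0],[0.002,0,0.004],[0.002,0,0.004],[0.002,0,0.004],[0.002,0,0.004],[0.002,0,0.004],[0.002,0,-0.02],[0.002,0,-0.06]], "rotation": [[0,0,0],[0,0,0],[0,0,0],[0,0,0],[0,0,0],[0,0,0],[0,0,0],[0,0,0]], "gripper": [0.1,0.1,0.1,-0.65,-0.65,-0.65,-0.65,-0.65]}}

```text
time_s: 8.98
eef_pos: [474.8, 4.8, 96.0]
ee_rot: [-0.0, 1.0, -0.017, -0.002]
force: [0.2, -0.2, -0.2]
grip_width: 0.822
grip_force: 0.0
```

```bash
python3 - <<'E'
from h import *
np.set_printoptions(precision=1,suppress=True)
st=ctrl.sense();print(st['eef_pos'],st['joints'],st['force'])
s=cap('side')
yl=((18,150,120),(32,255,255))
a=cv2.resize(s['bgr'][185:275,220:310],(450,450),interpolation=cv2.INTER_CUBIC); cv2.imwrite('pics/o2.png',a)
E
```

```text
[474.8   4.8  96. ] [-0.2  0.4  1.8 -0.   1.   1.4] [ 0.2 -0.2 -0.2]
```

View pics/o2.png

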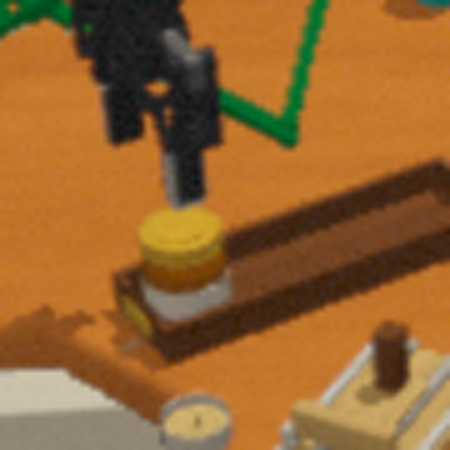

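>>> {"method": "play_rows", "body": {"translation": [[0,0,-0.06],[-0.005,0.03,-0.11],[-0.01,0.09,-0.11],[-0.02,0.15,-0.11],[-0.035,0.21,-0.11],[-0.055,0.265,-0.11],[-0.073,0.314,-0.11],[-0.073,0.314,-0.06],[-0.073,0.314,-0.01],[-0.073,0.314,-0.01]], "rotation": [[0,0,0],[0,0,-0.035],[0,0,-0.035],[0,0,-0.035],[0,0,-0.035],[0,0,-0.035],[0,0,-0.035],[0,0,-0.035],[0,0,-0.035],[0,0,-0.035]], "gripper": [-0.65,-0.65,-0.65,-0.65,-0.65,-0.65,-0.65,-0.65,-0.65,-0.65]}}

```text
time_s: 10.28
eef_pos: [390.7, -305.3, 103.8]
ee_rot: [-0.003, 1.0, 0.0, -0.002]
force: [-0.2, 0.0, 0.9]
grip_width: 0.826
grip_force: 0.0
```

>>> {"method": "play_rows", "body": {"translation": [[0,0,0],[0,0,0]], "rotation": [[0,0,0],[0,0,0]], "gripper": [-0.65,-0.65]}}

```text
time_s: 10.52
eef_pos: [392.8, -307.4, 108.2]
ee_rot: [0.001, 1.0, 0.001, 0.001]
force: [-0.3, 0.3, 0.5]
grip_width: 0.825
grip_force: 0.0
```

```bash
python3 - <<'E'
from h import *
np.set_printoptions(precision=3,suppress=True)
st=ctrl.sense();print(st['eef_pos'],st['joints'],st['ee_rot'])
c=cap('top');s=cap('side')
yl=((18,150,120),(32,255,255))
print(lid(s,285,307,*yl,r=16)[:2]);
try: print(lid(c,362,299,*yl,r=12)[:2])
except Exception as e: print(e)
for n,p in(('o',(256,230)),('t',(323,333))):
  print(n,onz(s,*p,60))
E
```

```text
[ 392.786 -307.388  108.211] [-0.899  0.392  1.737 -0.     1.01   0.67 ] [0.001 1.    0.001 0.001]
((np.float64(284.5), np.float64(307.5)), (np.int32(20), np.int32(18), np.int32(295)))
((np.float64(362.5), np.float64(301.0)), (np.int32(14), np.int32(11), np.int32(103)))
o [484.584   4.982  60.   ]
t [ 412.683 -430.629   60.   ]
```

Jar has not moved. Descend and grip.

>>> {"method": "play_rows", "body": {"translation": [[0,0,0.04],[0,0,0.072],[0,0,0.079],[0,0,0.079],[0,0,0.079],[0,0,0.079],[0,0,0.079],[0,0,0.079]], "rotation": [[0,0,0],[0,0,0],[0,0,0],[0,0,0],[0,0,0],[0,0,0],[0,0,0],[0,0,0]], "gripper": [-0.65,-0.65,-0.65,-0.2,0.1,0.1,0.1,0.1]}}

```text
time_s: 11.62
eef_pos: [392.6, -307.3, 28.6]
ee_rot: [0.001, 1.0, 0.0, 0.001]
force: [-0.0, 0.6, 6.9]
grip_width: 0.552
grip_force: 21.5
```

>>> {"method": "play_rows", "body": {"translation": [[0,0,-0.05],[0,0,-0.1],[0.03,-0.04,-0.14],[0.06,-0.09,-0.14],[0.09,-0.14,-0.14],[0.12,-0.19,-0.14],[0.14,-0.24,-0.14],[0.146,-0.29,-0.14],[0.146,-0.31,-0.14],[0.146,-0.31,-0.14]], "rotation": [[0,0,0],[0,0,0],[0,0,0],[0,0,0],[0,0,0.035],[0,0,0.035],[0,0,0.035],[0,0,0.035],[0,0,0.035],[0,0,0.035]], "gripper": [0.1,0.1,0.1,0.1,0.1,0.1,0.1,0.1,0.1,0.1]}}

```text
time_s: 12.88
eef_pos: [537.6, 4.1, 167.5]
ee_rot: [0.0, 1.0, -0.016, 0.0]
force: [-0.6, -0.2, -0.5]
grip_width: 0.554
grip_force: 21.9
```

>>> {"method": "play_rows", "body": {"translation": [[0,0,0],[0,0,0.05],[0,0,0.1],[0,0,0.12],[0,0,0.12]], "rotation": [[0,0,0],[0,0,0],[0,0,0],[0,0,0],[0,0,0]], "gripper": [0.1,0.1,0.1,0.1,0.1]}}

```text
time_s: 13.5
eef_pos: [537.1, 2.3, 46.2]
ee_rot: [-0.0, 1.0, -0.018, -0.001]
force: [0.8, 0.8, -1.2]
grip_width: 0.555
grip_force: 21.8
```

```bash
python3 - <<'E'
from h import *
np.set_printoptions(precision=3,suppress=True)
st=ctrl.sense();print(st['eef_pos'],st['joints'],st['ee_rot'],st['force'])
s=cap('side')
yl=((18,150,120),(32,255,255))
print(lid(s,256,230,*yl,r=16)[:2])
E
```

```text
[537.107   2.289  46.25 ] [-0.214  0.558  1.664 -0.     0.922  1.393] [-0.     1.    -0.018 -0.001] [ 0.821  0.808 -1.188]
((np.float64(255.5), np.float64(232.5)), (np.int32(16), np.int32(14), np.int32(160)))
```

>>> {"method": "play_rows", "body": {"translation": [[0,0,0.006],[0,0,0.009],[-0.004,0,0.009],[-0.008,0,0.009],[-0.01,0,0.009],[-0.01,0,0.009]], "rotation": [[0,0,0],[0,0,0],[0,0,0],[0,0,0],[0,0,0],[0,0,0]], "gripper": [0.1,0.1,0.1,0.1,0.1,0.1]}}

```text
time_s: 14.3
eef_pos: [530.5, 3.2, 40.0]
ee_rot: [0.001, 1.0, -0.017, 0.004]
force: [8.1, -0.6, 0.5]
grip_width: 0.549
grip_force: 22.0
```

>>> {"method": "play_rows", "body": {"translation": [[-0.002,0,0],[-0.003,0,0],[-0.003,0,0]], "rotation": [[0,0,0],[0,0,0],[0,0,0]], "gripper": [0.1,0.1,0.1]}}

```text
time_s: 14.68
eef_pos: [529.5, 3.0, 41.1]
ee_rot: [0.001, 1.0, -0.017, 0.007]
force: [15.1, -0.3, 3.2]
grip_width: 0.556
grip_force: 22.3
```

>>> {"method": "play_rows", "body": {"translation": [[0.0045,0,0],[0.0045,0,0.0025],[0.0045,0,0.0025],[0.0045,0,0.0025],[0.0045,0,0.0025],[0.0045,0,0.0025],[0.0045,0,-0.02],[0.0045,0,-0.07],[0.0045,0,-0.1],[0.0045,0,-0.1]], "rotation": [[0,0,0],[0,0,0],[0,0,0],[0,0,0],[0,0,0],[0,0,0],[0,0,0],[0,0,0],[0,0,0],[0,0,0]], "gripper": [0.1,0.1,0.1,-0.65,-0.65,-0.65,-0.65,-0.65,-0.65,-0.65]}}

```text
time_s: 15.92
eef_pos: [530.1, 3.5, 140.3]
ee_rot: [0.0, 1.0, -0.017, 0.002]
force: [-0.6, -0.1, 0.6]
grip_width: 0.824
grip_force: 0.0
```

```bash
python3 - <<'E'
from h import *
np.set_printoptions(precision=3,suppress=True)
st=ctrl.sense();print(st['eef_pos'],st['joints'],st['ee_rot'],st['force'])
s=cap('side'); t=cap('top')
yl=((18,150,120),(32,255,255))
for r in [lid(s,256,231,*yl,r=9)[:2],lid(s,272,226,*yl,r=9)[:2]]: print(r, onz(s,*r[0],64))
a=cv2.resize(s['bgr'][185:275,220:310],(400,400),interpolation=cv2.INTER_CUBIC);
b=cv2.resize(t['bgr'][225:325,300:440],(560,400),interpolation=cv2.INTER_CUBIC); cv2.imwrite('pics/o3.png',np.hstack([a,b[:,:400]]))
E
```

```text
[530.147   3.542 140.269] [-0.214  0.411  1.61  -0.     1.117  1.39 ] [ 0.     1.    -0.017  0.002] [-0.617 -0.116  0.615]
((np.float64(256.5), np.float64(230.0)), (np.int32(18), np.int32(17), np.int32(199))) [483.223  -1.298  64.   ]
((np.float64(270.5), np.float64(228.0)), (np.int32(16), np.int32(15), np.int32(177))) [520.012 -15.687  64.   ]
```

View pics/o3.png

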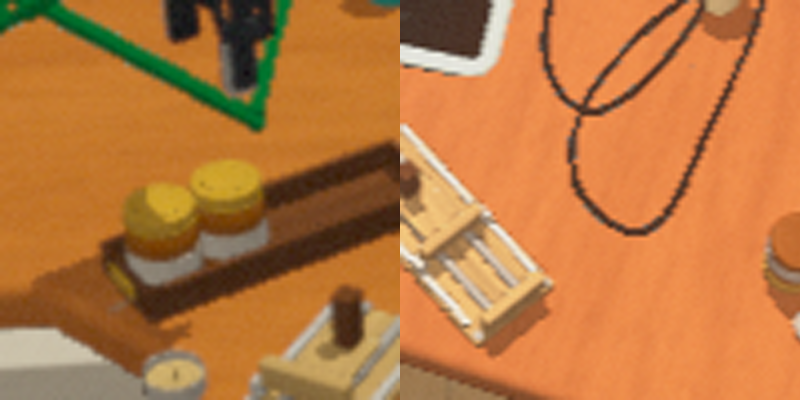

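```bash
cat > kin.py <<'E'
import numpy as np
from scipy.optimize import least_squares
from scipy.spatial.transform import Rotation as Ro
D=np.array([[-1.368,.313,1.498,216.84,-478.13,231.3],[-1.3684,.2794,.9763,216.8,-477.9,454],[-.221,.525,1.575,555.7,-5.6,91.7],
[-.899,.392,1.737,392.8,-307.4,108.2],[-.214,.558,1.664,537.1,2.3,46.2],[-.214,.411,1.61,530.1,3.5,140.3]])
def pl(p,q2,q3):
    a2,d4,e,h,a1=p
    return a1+a2*np.sin(q2)+d4*np.sin(q2+q3)+e*np.cos(q2+q3), h+a2*np.cos(q2)+d4*np.cos(q2+q3)-e*np.sin(q2+q3)
def res(p):
    x,z=pl(p[:5],D[:,1],D[:,2]); L=p[5]
    X=x*np.cos(D[:,0])-L*np.sin(D[:,0]); Y=x*np.sin(D[:,0])+L*np.cos(D[:,0])
    return np.r_[X-D[:,3],Y-D[:,4],z-D[:,5]]
s=least_squares(res,[400,400,0,200,0,116])
P=s.x
if __name__=='__main__':
    print(np.round(P,1),np.abs(s.fun).max()); print(np.linalg.svd(s.jac)[1])
E
python3 kin.py
```

```text
[434.7 397.8  38.4 -50.5   1.6 116.2] 0.6125053057814966
[4.20158341 3.41957099 2.44948975 0.57722224 0.55366528 0.11624762]
```

>>> {"method": "play_rows", "body": {"translation": [[0.001,0.04,-0.01],[0.002,0.08,-0.01],[0.003,0.12,-0.01],[0.004,0.1465,-0.01],[0.004,0.1465,-0.01],[0.004,0.1465,-0.01]], "rotation": [[0,0,-0.14],[0,0,-0.28],[0,0,-0.42],[0,0,-0.549],[0,0,-0.549],[0,0,-0.549]], "gripper": [-0.3,-0.3,-0.3,-0.3,-0.3,-0.3], "force": 40}}

```text
time_s: 16.77
eef_pos: [527.9, -142.0, 147.4]
ee_rot: [-0.001, 0.967, 0.254, -0.001]
force: [-0.2, 0.5, 0.3]
grip_width: 0.648
grip_force: 0.0
```

>>> {"method": "play_rows", "body": {"translation": [[0,0,0.04],[0,0,0.06],[0,0,0.06],[0,0,0.06]], "rotation": [[0,0,0],[0,0,0],[0,0,0],[0,0,0]], "gripper": [-0.3,-0.3,-0.3,-0.3]}}

```text
time_s: 17.27
eef_pos: [528.8, -142.5, 89.2]
ee_rot: [0.0, 0.967, 0.255, 0.0]
force: [-0.2, -0.2, 0.9]
grip_width: 0.652
grip_force: 0.0
```

```bash
python3 - <<'E'
from h import *
np.set_printoptions(precision=3,suppress=True)
st=ctrl.sense();print(st['eef_pos'],st['joints'],st['ee_rot'],st['force'])
s=cap('side'); t=cap('top')
a=cv2.resize(s['bgr'][230:310,255:335],(400,400),interpolation=cv2.INTER_CUBIC);
b=cv2.resize(t['bgr'][240:320,275:355],(400,400),interpolation=cv2.INTER_CUBIC); cv2.imwrite('pics/p1.png',np.hstack([a,b[:,:400]]))
E
```

```text
[ 528.775 -142.501   89.189] [-0.477  0.512  1.603  0.     1.025  0.578] [0.    0.967 0.255 0.   ] [-0.175 -0.207  0.924]
```

View pics/p1.png

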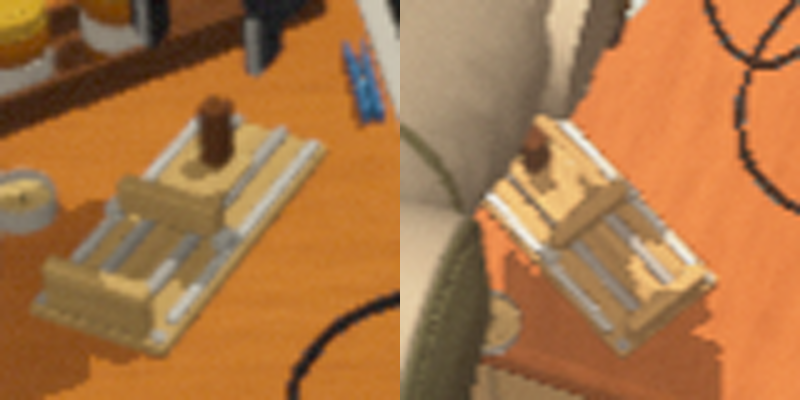

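>>> {"method": "play_rows", "body": {"translation": [[0,0.005,0.03],[0,0.005,0.05],[0,0.005,0.05],[0,0.005,0.05],[0,0.005,0.05],[0,0.005,0.05],[0,0.005,0.05]], "rotation": [[0,0,0],[0,0,0],[0,0,0],[0,0,0],[0,0,0],[0,0,0],[0,0,0]], "gripper": [-0.3,-0.3,-0.3,0.3,0.8,0.8,0.8], "force": 25}}

```text
time_s: 18.25
eef_pos: [528.9, -143.5, 39.5]
ee_rot: [-0.004, 0.967, 0.255, -0.002]
force: [-12.5, 20.3, 18.7]
grip_width: 0.18
grip_force: 28.1
```

```bash
python3 - <<'E'
from h import *
np.set_printoptions(precision=3,suppress=True)
st=ctrl.sense();print(st['eef_pos'],st['force'],st['grip_width']*85)
xc=np.array([.493,-.87]);print('fx_c',xc@st['force'][:2],'fy_c',np.array([.87,.493])@st['force'][:2])
E
```

```text
[ 528.892 -143.491   39.466] [-12.548  20.27   18.7  ] 15.291872127154233
fx_c -23.82072862435532 fy_c -0.9236147917787623
```

>>> {"method": "play_rows", "body": {"translation": [[0,-0.005,-0.001],[0,-0.006,-0.001],[0,-0.006,-0.001]], "rotation": [[0,0,0],[0,0,0],[0,0,0]], "gripper": [0.8,0.8,0.8]}}

```text
time_s: 18.62
eef_pos: [528.6, -143.0, 39.8]
ee_rot: [0.001, 0.967, 0.254, 0.001]
force: [3.2, -4.4, -6.0]
grip_width: 0.187
grip_force: 26.0
```

>>> {"method": "play_rows", "body": {"translation": [[0.006,0,0],[0.012,0,0],[0.018,0,0],[0.022,0,0],[0.022,0,0]], "rotation": [[0,0,0],[0,0,0],[0,0,0],[0,0,0],[0,0,0]], "gripper": [0.8,0.8,0.8,0.8,0.8]}}

```text
time_s: 19.25
eef_pos: [547.8, -132.3, 39.8]
ee_rot: [0.001, 0.967, 0.254, 0.001]
force: [3.2, -5.1, -5.9]
grip_width: 0.181
grip_force: 26.1
```

>>> {"method": "play_rows", "body": {"translation": [[0,0,0],[0,0,0],[0,0,-0.05],[0,0,-0.1],[-0.05,0.028,-0.15],[-0.1,0.056,-0.2],[-0.15,0.084,-0.2],[-0.2,0.112,-0.2],[-0.25,0.14,-0.2],[-0.25,0.14,-0.2]], "rotation": [[0,0,0],[0,0,0],[0,0,0],[0,0,0],[0,0,0],[0,0,0],[0,0,0],[0,0,0],[0,0,0],[0,0,0]], "gripper": [-0.3,-0.3,-0.3,-0.3,-0.3,-0.5,-0.7,-0.7,-0.7,-0.7], "force": 40}}

```text
time_s: 20.5
eef_pos: [396.2, -378.8, 239.4]
ee_rot: [0.0, 0.968, 0.252, -0.0]
force: [-0.4, 0.1, -0.3]
grip_width: 0.85
grip_force: 0.0
```

>>> {"method": "play_rows", "body": {"translation": [[-0.03,0.016,0],[-0.06,0.032,0],[-0.084,0.048,0],[-0.084,0.048,0],[-0.084,0.048,0],[-0.084,0.048,0],[-0.084,0.048,0],[-0.084,0.048,0]], "rotation": [[0,0.15,0],[0,0.3,0],[0,0.45,0],[0,0.6,0],[0,0.75,0],[0,0.9,0],[0,1.05,0],[0,1.05,0]], "gripper": [-0.7,-0.7,-0.7,-0.7,-0.7,-0.7,-0.7,-0.7]}}

```text
time_s: 21.5
eef_pos: [348.6, -458.9, 237.9]
ee_rot: [-0.129, 0.837, 0.219, 0.484]
force: [0.7, -0.8, -0.5]
grip_width: 0.853
grip_force: 0.0
```

```bash
python3 - <<'E'
from h import *
from scipy.spatial.transform import Rotation as R
np.set_printoptions(precision=3,suppress=True)
st=ctrl.sense();q=st['ee_rot'];print(st['eef_pos'],st['joints'],q,st['force']);print(R.from_quat([*q[1:],q[0]]).as_matrix())
t=cap('top');print(onz(t,399.6,284.8,58))
s=cap('side')
am=((8,150,60),(18,255,190))
print(lid(s,323,333,*am,r=16)); cv2.imwrite('pics/tm.png',np.hstack([cv2.resize(s['bgr'][300:380,280:360],(400,400)),cv2.resize(t['bgr'][245:325,350:430],(400,400))]))
E
```

```text
[ 348.625 -458.94   237.916] [-1.502  0.567  1.449  0.908  1.695 -0.605] [-0.129  0.837  0.219  0.484] [ 0.693 -0.81  -0.51 ]
[[ 0.434  0.492  0.754]
 [ 0.242 -0.871  0.428]
 [ 0.868 -0.004 -0.497]]
[ 414.031 -425.623   58.   ]
((np.float64(323.0), np.float64(334.5)), (np.int32(25), np.int32(18), np.int32(336)), array([322.833, 334.327]))
```

View pics/tm.png

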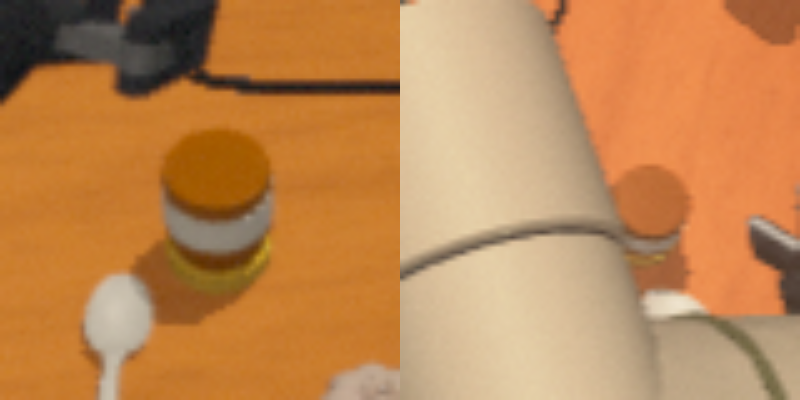

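>>> {"method": "play_rows", "body": {"translation": [[-0.05,0.001,0.03],[-0.1,0.003,0.06],[-0.142,0.005,0.084],[-0.142,0.005,0.084],[-0.142,0.005,0.084]], "rotation": [[0,0,0],[0,0,0],[0,0,0],[0,0,0],[0,0,0]], "gripper": [-0.7,-0.7,-0.7,-0.7,-0.7]}}

```text
time_s: 22.22
eef_pos: [353.8, -463.2, 76.7]
ee_rot: [-0.126, 0.837, 0.222, 0.484]
force: [-0.6, 0.7, 0.6]
grip_width: 0.848
grip_force: 0.0
```

```bash
cat >> h.py <<'E'
from scipy.spatial.transform import Rotation as Ro
def state():
    st=ctrl.sense();q=st['ee_rot'];M=Ro.from_quat([*q[1:],q[0]]).as_matrix();return st,np.array(st['eef_pos']),M
def totool(target):
    st,p,M=state(); print('pos',p,'z',M[:,2],'x',M[:,0],'f',st['force'],'j',st['joints']); print('tool shift mm',M.T@(np.array(target)-p))
np.set_printoptions(precision=3,suppress=True)
E
python3 - <<'E'
from h import *
totool([428.3,-418.9,22.5])
E
```

```text
pos [ 353.787 -463.219   76.727] z [ 0.755  0.426 -0.499] x [0.433 0.249 0.866] f [-0.565  0.686  0.631] j [-1.493  0.811  1.509  0.907  1.499 -0.847]
tool shift mm [ -3.707  -1.985 102.173]
```

>>> {"method": "play_rows", "body": {"translation": [[-0.004,-0.002,0.035],[-0.004,-0.002,0.07],[-0.004,-0.002,0.09],[-0.004,-0.002,0.102],[-0.004,-0.002,0.102]], "rotation": [[0,0,0],[0,0,0],[0,0,0],[0,0,0],[0,0,0]], "gripper": [-0.7,-0.7,-0.7,-0.7,-0.7]}}

```text
time_s: 22.85
eef_pos: [427.7, -418.4, 20.7]
ee_rot: [-0.127, 0.837, 0.221, 0.485]
force: [0.1, -0.7, -0.7]
grip_width: 0.848
grip_force: 0.0
```

>>> {"method": "play_rows", "body": {"translation": [[0,0,0],[0,0,0],[0,0,0],[0,0,0],[0,0,0]], "rotation": [[0,0,0],[0,0,0],[0,0,0],[0,0,0],[0,0,0]], "gripper": [-0.3,0.1,0.2,0.2,0.2], "force": 40}}

```text
time_s: 23.48
eef_pos: [427.4, -418.9, 20.7]
ee_rot: [-0.127, 0.837, 0.22, 0.485]
force: [-3.7, -1.9, 5.0]
grip_width: 0.549
grip_force: 41.0
```

```bash
python3 - <<'E'
from h import *
totool([414-100,-426.5,129])
s=cap('side'); t=cap('top')
cv2.imwrite('pics/g1.png',np.hstack([cv2.resize(s['bgr'][280:380,250:350],(400,400),interpolation=cv2.INTER_CUBIC),cv2.resize(t['bgr'][225:325,350:450],(400,400),interpolation=cv2.INTER_CUBIC)]))
E
```

```text
pos [ 427.385 -418.863   20.734] z [ 0.756  0.426 -0.497] x [0.432 0.245 0.868] f [-3.656 -1.852  4.96 ] j [-1.356  0.889  1.557  1.016  1.351 -0.894]
tool shift mm [  43.028  -48.971 -142.781]
```

View pics/g1.png

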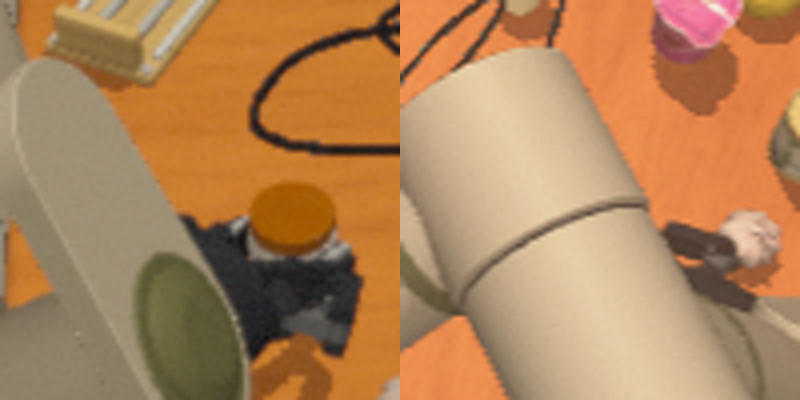

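>>> {"method": "play_rows", "body": {"translation": [[0.045,0,-0.025],[0.09,0,-0.05],[0.135,0,-0.075],[0.17,0,-0.1],[0.17,0,-0.1],[0.17,0,-0.1],[0.17,0,-0.1],[0.17,0,-0.1],[0.17,0,-0.1],[0.17,0,-0.1]], "rotation": [[0,0,0],[0,0,0],[0,-0.1,0],[0,-0.27,0],[0,-0.44,0],[0,-0.61,0],[0,-0.78,0],[0,-0.95,0],[0,-1.05,0],[0,-1.05,0]], "gripper": [0.2,0.2,0.2,0.2,0.2,0.2,0.2,0.2,0.2,0.2]}}

```text
time_s: 24.82
eef_pos: [426.5, -418.2, 216.8]
ee_rot: [-0.001, 0.967, 0.256, 0.0]
force: [0.4, -0.7, -1.4]
grip_width: 0.547
grip_force: 41.5
```

```bash
python3 - <<'E'
from h import *
totool([444.9,-189.8,150])
E
```

```text
pos [ 426.472 -418.243  216.758] z [ 0.     0.001 -1.   ] x [0.869 0.494 0.001] f [ 0.434 -0.746 -1.359] j [-0.972  0.484  1.287  0.001  1.371  0.082]
tool shift mm [ 128.917 -189.39    67.039]
```

>>> {"method": "play_rows", "body": {"translation": [[0.03,-0.044,0.01],[0.06,-0.088,0.02],[0.09,-0.132,0.02],[0.12,-0.176,0.03],[0.129,-0.189,0.04],[0.129,-0.189,0.04],[0.129,-0.189,0.04]], "rotation": [[0,0,0],[0,-0.1,0],[0,-0.2,0],[0,-0.35,0],[0,-0.5236,0],[0,-0.5236,0],[0,-0.5236,0]], "gripper": [0.2,0.2,0.2,0.2,0.2,0.2,0.2]}}

```text
time_s: 25.7
eef_pos: [444.5, -192.0, 177.3]
ee_rot: [0.065, 0.935, 0.245, -0.249]
force: [0.1, -0.7, -0.3]
grip_width: 0.546
grip_force: 41.7
```

```bash
python3 - <<'E'
from h import *
totool([444.9,-189.8,65]);totool([444.9,-189.8,22])
E
```

```text
pos [ 444.524 -191.991  177.261] z [-0.434 -0.244 -0.867] x [ 0.755  0.426 -0.498] f [ 0.06  -0.676 -0.296] j [-0.435  0.491  1.477 -0.417  1.504  0.721]
tool shift mm [57.108 -1.605 96.663]
pos [ 444.524 -191.991  177.261] z [-0.434 -0.244 -0.867] x [ 0.755  0.426 -0.498] f [ 0.06  -0.676 -0.296] j [-0.435  0.491  1.477 -0.417  1.504  0.721]
tool shift mm [ 78.515  -1.559 133.955]
```

>>> {"method": "play_rows", "body": {"translation": [[0.02,-0.0016,0.033],[0.04,-0.0016,0.066],[0.057,-0.0016,0.097],[0.068,-0.0016,0.116],[0.068,-0.0016,0.116]], "rotation": [[0,0,0],[0,0,0],[0,0,0],[0,0,0],[0,0,0]], "gripper": [0.2,0.2,0.2,0.2,0.2]}}

```text
time_s: 26.32
eef_pos: [444.3, -190.7, 42.8]
ee_rot: [0.065, 0.935, 0.245, -0.25]
force: [-0.0, 0.4, -1.5]
grip_width: 0.549
grip_force: 43.9
```

```bash
python3 - <<'E'
from h import *
totool([444.9,-189.8,22])
s=cap('side'); t=cap('top')
cv2.imwrite('pics/b1.png',np.hstack([cv2.resize(s['bgr'][225:315,245:335],(400,400),interpolation=cv2.INTER_CUBIC),cv2.resize(t['bgr'][240:320,275:355],(400,400),interpolation=cv2.INTER_CUBIC)]))
E
```

```text
pos [ 444.298 -190.732   42.806] z [-0.435 -0.244 -0.867] x [ 0.756  0.425 -0.499] f [-0.033  0.377 -1.484] j [-0.433  0.673  1.578 -0.44   1.247  0.844]
tool shift mm [11.223 -0.507 17.547]
```

View pics/b1.png

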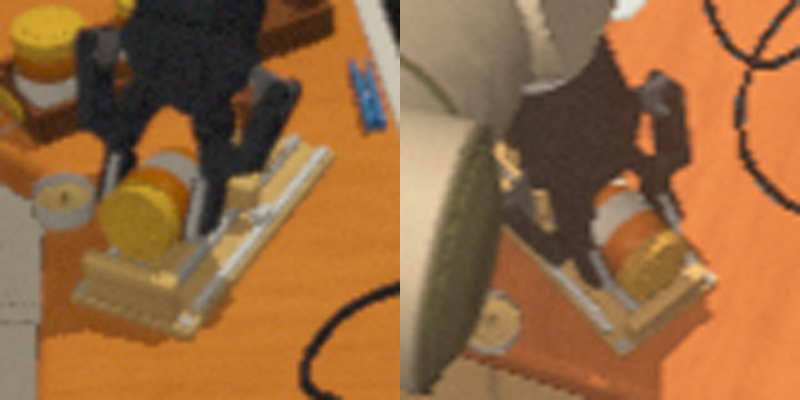

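>>> {"method": "play_rows", "body": {"translation": [[0.005,0,0.008],[0.0095,0,0.015],[0.0105,0,0.0165],[0.0105,0,0.0165]], "rotation": [[0,0,0],[0,0,0],[0,0,0],[0,0,0]], "gripper": [0.2,0.2,0.2,0.2]}}

```text
time_s: 26.92
eef_pos: [447.5, -189.5, 27.5]
ee_rot: [0.068, 0.935, 0.245, -0.248]
force: [4.9, 11.2, 33.7]
grip_width: 0.55
grip_force: 50.2
```

>>> {"method": "play_rows", "body": {"translation": [[0.001,0,0.0016],[0.0015,0,0.0024],[0.0015,0,0.0024]], "rotation": [[0,0,0],[0,0,0],[0,0,0]], "gripper": [0.2,0.2,0.2]}}

```text
time_s: 27.3
eef_pos: [447.6, -189.6, 27.1]
ee_rot: [0.069, 0.935, 0.245, -0.249]
force: [0.6, 16.8, 54.6]
grip_width: 0.549
grip_force: 52.0
```

>>> {"method": "play_rows", "body": {"translation": [[-0.0025,0,-0.0043],[-0.005,0,-0.0087],[-0.005,0,-0.0087]], "rotation": [[0,0,0],[0,0,0],[0,0,0]], "gripper": [0.2,0.2,0.2]}}

```text
time_s: 27.68
eef_pos: [445.5, -189.2, 30.7]
ee_rot: [0.066, 0.934, 0.246, -0.25]
force: [-0.2, -0.4, -1.1]
grip_width: 0.547
grip_force: 47.2
```

```bash
python3 - <<'E'
from h import *
s=cap('side');t=cap('top')
print(proj(s,(426.7,-200.8,57.9)),'saw 276.7 275.6')
st,p,M=state();print(p,M[:,2],st['force'])
c=p-17.4*M[:,2]; e=c-29*np.array([.87,.493,0]); print('lid end',e,proj(s,e),proj(t,e),'center',c)
yl=((18,150,100),(32,255,255))
print(lid(s,*proj(s,e),*yl,r=14)); print(lid(t,*proj(t,e),*yl,r=14))
im=cv2.cvtColor(s['bgr'],cv2.COLOR_BGR2HSV); 
cv2.imwrite('pics/b2.png',np.hstack([cv2.resize(s['bgr'][250:310,250:310],(400,400),interpolation=cv2.INTER_CUBIC),cv2.resize(t['bgr'][265:325,295:355],(400,400),interpolation=cv2.INTER_CUBIC)]))
E
```

```text
[275.016 276.101] saw 276.7 275.6
[ 445.313 -189.041   30.188] [-0.436 -0.246 -0.866] [-0.084 -0.609 -0.432]
lid end [ 427.665 -199.065   45.254] [275.381 279.492] [325.802 295.606] center [ 452.895 -184.768   45.254]
((np.float64(277.0), np.float64(273.5)), (np.int32(19), np.int32(18), np.int32(274)), array([276.949, 273.642]))
((np.float64(324.5), np.float64(289.5)), (np.int32(2), np.int32(2), np.int32(3)), array([324.667, 289.333]))
```

>>> {"method": "play_rows", "body": {"translation": [[0.0005,0,0.001],[0.0005,0,0.001],[0.0005,0,0.001],[0.0005,0,0.001],[0.0005,0,0.001],[0.0005,0,0.001],[0.0005,0,0.001],[0.0005,0,0.001]], "rotation": [[0,0,0],[0,0,0],[0,0,0],[0,0,0],[0,0,0],[0,0,0],[0,0,0],[0,0,0]], "gripper": [0,-0.1,-0.15,-0.2,-0.3,-0.4,-0.6,-0.6], "force": 20}}

```text
time_s: 28.78
eef_pos: [445.6, -189.0, 29.4]
ee_rot: [0.066, 0.934, 0.246, -0.25]
force: [-1.0, 1.0, -0.3]
grip_width: 0.796
grip_force: 0.0
```

```bash
python3 - <<'E'
from h import *
s=cap('side');t=cap('top')
st,p,M=state();print(p,st['force'],st['grip_width'])
yl=((18,150,100),(32,255,255))
print(lid(s,277,277,*yl,r=14))
cv2.imwrite('pics/b3.png',np.hstack([cv2.resize(s['bgr'][250:310,250:310],(400,400),interpolation=cv2.INTER_CUBIC),cv2.resize(t['bgr'][265:325,295:355],(400,400),interpolation=cv2.INTER_CUBIC)]))
E
```

```text
[ 445.591 -188.942   29.405] [ 1.006 -0.136  0.371] 0.801163935745169
((np.float64(277.0), np.float64(274.0)), (np.int32(19), np.int32(19), np.int32(277)), array([277.44, 273.87]))
```

>>> {"method": "play_rows", "body": {"translation": [[0,0,-0.03],[0,0,-0.07],[0,0,-0.12],[0,0,-0.17],[0,0,-0.2],[0,0,-0.2],[0,0,-0.2]], "rotation": [[0,0,0],[0,0,0],[0,0,0],[0,0.15,0],[0,0.3,0],[0,0.45,0],[0,0.5236,0]], "gripper": [-0.6,-0.6,-0.6,-0.6,-0.6,-0.3,-0.3]}}

```text
time_s: 29.75
eef_pos: [532.4, -140.0, 203.4]
ee_rot: [0.0, 0.967, 0.254, 0.002]
force: [0.1, -0.3, -0.7]
grip_width: 0.651
grip_force: 0.0
```

```bash
python3 - <<'E'
from h import *
s=cap('side');t=cap('top')
totool([547.8,-132.3,100])
yl=((18,150,100),(32,255,255))
B=lid(s,277,275,*yl,r=14)
print(B)
cv2.imwrite('pics/b4.png',np.hstack([cv2.resize(s['bgr'][240:310,250:320],(400,400),interpolation=cv2.INTER_CUBIC),cv2.resize(t['bgr'][255:325,285:355],(400,400),interpolation=cv2.INTER_CUBIC)]))
m=cv2.inRange(cv2.cvtColor(t['bgr'],cv2.COLOR_BGR2HSV)[255:325,285:355],*yl); n,l,stt,ce=cv2.connectedComponentsWithStats(m)
for i in range(1,n):
    if stt[i][4]>15: print('top',stt[i],ce[i]+[285,255])
E
```

```text
pos [ 531.914 -140.298  203.059] z [ 0.001 -0.    -1.   ] x [0.871 0.491 0.001] f [ 0.37   0.662 -0.465] j [-0.471  0.39   1.465  0.     1.286  0.586]
tool shift mm [ 17.704   0.798 103.07 ]
((np.float64(277.5), np.float64(274.0)), (np.int32(18), np.int32(19), np.int32(275)), array([277.538, 273.967]))
```

View pics/b4.png

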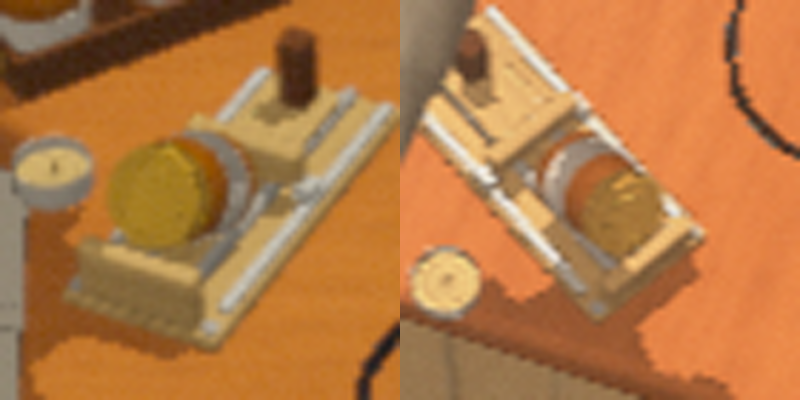

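```bash
python3 - <<'E'
from h import *
s=cap('side');t=cap('top')
T=lambda x,y:((x-400-2.5)/5.714+285,(y-2.5)/5.714+255); S=lambda x,y:((x-2.5)/5.714+250,(y-2.5)/5.714+240)
for a,b in [((625,202),(158,195)),((625,206),(158,193))]: print('lid c',two(t,T(*a),s,S(*b)))
print('foot-ish band', two(t,T(558,170),s,S(240,170)))
for n,a,b in [('fixed jaw inner a',(605,270),(80,238)),('fixed b',(683,215),(207,282)),('outer rail R far',(490,12),(392,108)),('nub R',(578,102),(308,188)),('post top',(472,38),(297,37)),('slj in b',(578,100),(305,150))]:
    print(n,two(t,T(*a),s,S(*b)), onz(t,*T(*a),38))
E
```

```text
lid c (array([ 438.918, -195.5  ,   58.294]), np.float64(5.723298650924786))
lid c (array([ 437.874, -195.212,   58.8  ]), np.float64(3.128831072530481))
foot-ish band (array([ 486.687, -168.24 ,   25.443]), np.float64(12.727941182837922))
fixed jaw inner a (array([ 408.817, -178.969,   38.486]), np.float64(9.054041350146917)) [ 413.771 -179.661   38.   ]
fixed b (array([ 439.612, -228.039,   28.639]), np.float64(0.5707252252802264)) [ 436.406 -227.011   38.   ]
outer rail R far (array([ 589.799, -149.132,    6.999]), np.float64(0.7349258962984156)) [ 574.938 -147.121   38.   ]
nub R (array([ 519.743, -186.098,   16.307]), np.float64(2.978968426313731)) [ 512.123 -184.505   38.   ]
post top (array([ 550.022, -133.016,   58.608]), np.float64(3.3026763962124415)) [ 561.235 -134.46    38.   ]
slj in b (array([ 515.973, -185.258,   37.323]), np.float64(4.469774660942397)) [ 513.292 -184.737   38.   ]
```

>>> {"method": "play_rows", "body": {"translation": [[-0.01,0,0.01],[-0.02,0,0.03],[-0.03,0,0.05],[-0.039,0,0.07],[-0.039,0,0.07],[-0.039,0,0.07]], "rotation": [[0,-0.15,0],[0,-0.3,0],[0,-0.45,0],[0,-0.5236,0],[0,-0.5236,0],[0,-0.5236,0]], "gripper": [-0.6,-0.6,-0.6,-0.6,-0.6,-0.6]}}

```text
time_s: 30.7
eef_pos: [499.4, -158.9, 133.5]
ee_rot: [0.066, 0.934, 0.246, -0.249]
force: [-0.1, 0.1, 0.7]
grip_width: 0.804
grip_force: 0.0
```

```bash
python3 - <<'E'
from h import *
totool([445.6,-189.0,29.4])
E
```

```text
pos [ 499.373 -158.907  133.499] z [-0.433 -0.247 -0.867] x [ 0.755  0.426 -0.499] f [-0.132  0.064  0.728] j [-0.346  0.636  1.361 -0.389  1.508  0.807]
tool shift mm [ -1.523  -0.436 120.96 ]
```

>>> {"method": "play_rows", "body": {"translation": [[-0.0015,0,0.05],[-0.0015,0,0.095],[-0.0015,0,0.119],[-0.0015,0,0.119],[-0.0015,0,0.119],[-0.0015,0,0.119],[-0.0015,0,0.119],[-0.0015,0,0.119]], "rotation": [[0,0,0],[0,0,0],[0,0,0],[0,0,0],[0,0,0],[0,0,0],[0,0,0],[0,0,0]], "gripper": [-0.6,-0.6,-0.6,-0.6,-0.1,0.2,0.2,0.2], "force": 40}}

```text
time_s: 31.7
eef_pos: [447.1, -189.1, 31.8]
ee_rot: [0.067, 0.934, 0.246, -0.249]
force: [2.9, 1.1, 6.7]
grip_width: 0.548
grip_force: 40.7
```

>>> {"method": "play_rows", "body": {"translation": [[-0.015,0,-0.026],[-0.03,0,-0.052],[-0.04,0,-0.07],[-0.04,0,-0.07],[-0.04,0,-0.07],[-0.04,0,-0.07],[-0.04,0,-0.07]], "rotation": [[0,0,0],[0,0,0],[0,0.15,0],[0,0.3,0],[0,0.45,0],[0,0.5236,0],[0,0.5236,0]], "gripper": [0.2,0.2,0.2,0.2,0.2,0.2,0.2]}}

```text
time_s: 32.58
eef_pos: [445.7, -189.0, 111.5]
ee_rot: [0.0, 0.967, 0.254, -0.0]
force: [-0.3, -0.8, -0.9]
grip_width: 0.545
grip_force: 41.6
```

```bash
cat >> h.py <<'E'
def chars(c,u0,v0,w,h):
    "colour class map: L brass, A amber, W white/grey, K dark, . wood/other"
    H=cv2.cvtColor(c['bgr'],cv2.COLOR_BGR2HSV)[v0:v0+h,u0:u0+w].astype(int)
    for y in range(h):
        print('%3d '%(v0+y)+''.join('K' if v<60 else 'W' if s<90 else 'L' if (h_>=19 and s>150) else 'A' if (s>215 or (h_<=13 and v<170)) else 't' if h_>=17 else '.' for h_,s,v in H[y]))
E
python3 - <<'E'
from h import *
s=cap('side');t=cap('top')
st,p,M=state();print(p,st['force'],M[:,2])
c=p-17*M[:,2]; a,b=proj(s,c).astype(int),proj(t,c).astype(int); print(a,b)
chars(s,a[0]-24,a[1]-20,48,40)
E
```

```text
[ 446.283 -188.625  111.155] [-0.001  0.175 -1.494] [-0.001 -0.001 -1.   ]
[277 248] [321 280]
228 KKKLtKKKKKKKKKKKKKKKKKKKKKKKKKKKKKKKAAWWKKKKKKKK
229 KKK.LtKKKKKKKKKKKKKKKKKKKKKKKKKKKKKKAAWKKKKKKKKK
230 KKKKKKKKKKKKKKKKKKKKKKKKKKKKKKKKKKKKKAWWKKKKKKKK
231 tKKKKKKKKKKKKKKKKKKKKKKKKKKKKKKKKKKKKAWKKKKKKKKK
232 tKKKKKKKKKKKKKKKKKWAAAKKKKKKKKKKKKKKKAAKKKKKKKKK
233 LKKKKKKKKKKKKKKKKAW..A.AKKKKKKKKKKKKWAAKKKKKKKKK
234 L.KKKKKKKKKKKKKKKAWWW.AAAKKKKKKKKKKKKAAKKKKKKKKK
235 LLKKKKKKKKKKKKKKA.WWWWWW.KKKKKKKKKKKKAAKKKKKKKKA
236 LL.KKKKKKKKKKKKKAAWWWWWA..KKKKKKKKKKKAKKKKKKKKKA
237 LLLLLLtKKKKKKKKKWA.WWWWWWWWKKKKKKKKKKKKKKKKKKKK.
238 LLLtt..AKKKKKKKKKKAWWWWWWWWKKKKKKKKKKKKKKKKKKKKA
239 AAAAAAAAKKKKKKKKKKAWWWWWWWWWWKKKKKKKKKKKKKKKKKAA
240 AAAAAAAAAKKWKKKKKKAWWWWWWWWWWKKKKKKKKKKKKKKKKKAA
241 AAAA.A..AKWWWKKKKAA.AA..WWWWWWKKKKKKKKKKKKKKKA..
242 .AAAA.A..WWWWKKKA..AAAA...WWWWKKKKKKKKKKKKKAA...
243 .AAAA..WWWWWWKKK..AAAAAAAA.AWWKKKKKKKKKKKKKA....
244 WWWWWWWWWWWWWKK.AAAAAAAAAAA...WKKKKKKKKKKAA.....
245 WWWWWWWWWWWWWKttLLLtAAAAAAAAAAAKKKKKKKKKKA.....A
246 WWWWWWWWWWWWWtLLLLLLLLAAAAAAA.AKKKKKKKKAA.....A
[... 414 characters left out ...]
AA.WWWttt.A
255 AAAAAAAA...tLLLLLLLLLLLLLLLLL.AWWWKKA..WWWtttt.A
256 A.AAAA......LLLLLLLLLLLLLLLLLtAWWWKAA.WWWttttt..
257 AAA.........tLLLLLLLLLLLLLLLL.AWWWWA..WWWttttt..
258 A............LLLLLLLLLLLLLLLt..AWWA..WWWttttttt.
259 .............ttLLLLLLLLLLLLL........WWWttttttttt
260 ...............LLLLLLLLLLLt....ttt.WWWtttttttttt
261 ................tLLLLLLLLL....tttttttttttttttttt
262 ..................ttLLLtt.....tttttttttttttttttt
263 ....................t.t.......tttttttttttttttttt
264 .A.AWWWWWA...................Wtttttttttttttttttt
265 AWWWWWWWWWWA................WWtttttttttttttttttt
266 WWWWtttttttW...............WWWtttttttttttttttttt
267 WWttttttttttW..............WWWWttttttttttttttttt
```

```bash
python3 - <<'E'
from h import *
s=cap('side')
L={246:267,247:266,248:265,249:264,250:264,252:263,254:264,256:265,258:266,259:267.5,260:268,261:269.5,262:272}
R={262:277,261:278,260:279,259:280,258:280.5,257:281,256:281}
pts=np.array([(c,r) for r,c in L.items()]+[(c,r) for r,c in R.items()],np.float32)
e=cv2.fitEllipse(pts);print(e)
st,p,M=state(); xc=np.array([.493,-.87,0]);yc=np.array([.87,.493,0])
for uv in (e[0],(272.3,254)):
    o,d=ray(s,*uv); k=(xc@(p-o))/(xc@d); q=o+k*d; r=q-p; print('lid centre rel TCP: y_c %.1f z %.1f'%(yc@r,r[2]))
E
```

```text
((272.2507019042969, 253.8013916015625), (14.828700065612793, 18.987367630004883), 130.67718505859375)
lid centre rel TCP: y_c -24.2 z 16.7
lid centre rel TCP: y_c -24.1 z 16.0
```

>>> {"method": "play_rows", "body": {"translation": [[0,0,0],[0,0,0],[0,0,0]], "rotation": [[0,0.1,0],[0,0.21,0],[0,0.21,0]], "gripper": [0.2,0.2,0.2]}}

```text
time_s: 33.1
eef_pos: [445.6, -188.9, 110.7]
ee_rot: [-0.027, 0.962, 0.253, 0.1]
force: [0.5, 0.9, -1.5]
grip_width: 0.55
grip_force: 41.6
```

```bash
python3 - <<'E'
from h import *
totool([459,-182.1,60]); totool([459,-182.1,32])
s=cap('side'); chars(s,258,240,30,26)
E
```

```text
pos [ 445.611 -188.857  110.697] z [ 0.18   0.103 -0.978] x [0.852 0.481 0.207] f [ 0.492  0.908 -1.507] j [-0.753  0.311  1.866  0.252  0.917  0.156]
tool shift mm [ 4.172  0.75  52.698]
pos [ 445.611 -188.857  110.697] z [ 0.18   0.103 -0.978] x [0.852 0.481 0.207] f [ 0.492  0.908 -1.507] j [-0.753  0.311  1.866  0.252  0.917  0.156]
tool shift mm [-1.619  0.78  80.093]
240 KKKKKKKKKKKAAWWWWKKKKKKKKWKKKK
241 AKKKKKKKKKKAWWWWWWKKKKKKWWWKKK
242 AKKKKKKKKKKWWWWWWWWKKKKKWWWKKK
243 .WKKKWKKKKA.....WWWWKKKKKWWKKK
244 WWWWWWWKKKA..AA.....WWKKKKKKKK
245 WWWWWWKKK.AAAAAAAAA..AKKKKKKKK
246 WWWWWWKKKAAAAAAAAAAAA.AKKKKKKK
247 WWAAWWWKKAAAAAAAAAAAAA.KKKKKKK
248 AAAAWWWKt.AAAAAAAAAAAAAAKKKKKK
249 AA.AKWWtLLLLLLAAAAAAAAAAKKKKKK
250 AAAKKWttLLLLLLLLtAAAAA.AWWKKKK
251 AAA.AtLLLLLLLLLLLLAAAAAAWWWKKK
252 .AAA.LLLLLLLLLLLLLLAAAAAWWWKKK
253 A.AA.LLLLLLLLLLLLLLLAA.AWWWKKK
254 A.A..LLLLLLLLLLLLLLLLt..WWWWKK
255 AAAA.tLLLLLLLLLLLLLLLLt.AWWWKK
256 A....tLLLLLLLLLLLLLLLLLA.WWWKK
257 ......LLLLLLLLLLLLLLLLLtAWWWWK
258 ......tLLLLLLLLLLLLLLLLtAAWWWA
259 .......tLLLLLLLLLLLLLLL..A.W..
260 ........tLLLLLLLLLLLLLL...tt..
261 .........tLLLLLLLLLLLLt..ttttt
262 ..........tLLLLLLLLLLt...ttttt
263 ............tLLLLLLLL....ttttt
264 WWWW..........tttttt....Wttttt
265 WWWWWW.................WWttttt
```

Descend towards the cradle in checked steps.

>>> {"method": "play_rows", "body": {"translation": [[0.004,0.001,0.03],[0.004,0.001,0.053],[0.004,0.001,0.053]], "rotation": [[0,0,0],[0,0,0],[0,0,0]], "gripper": [0.2,0.2,0.2]}}

```text
time_s: 33.52
eef_pos: [459.6, -181.1, 58.8]
ee_rot: [-0.028, 0.962, 0.254, 0.1]
force: [-0.6, 0.1, -0.7]
grip_width: 0.547
grip_force: 41.7
```

>>> {"method": "play_rows", "body": {"translation": [[-0.002,0,0.01],[-0.004,0,0.02],[-0.0055,0,0.026],[-0.0055,0,0.026]], "rotation": [[0,0,0],[0,0,0],[0,0,0],[0,0,0]], "gripper": [0.2,0.2,0.2,0.2]}}

```text
time_s: 34.02
eef_pos: [459.4, -182.1, 33.0]
ee_rot: [-0.027, 0.962, 0.253, 0.101]
force: [-0.1, 0.4, -0.9]
grip_width: 0.551
grip_force: 41.7
```

>>> {"method": "play_rows", "body": {"translation": [[-0.0004,0,0.002],[-0.0008,0,0.004],[-0.0008,0,0.004]], "rotation": [[0,0,0],[0,0,0],[0,0,0]], "gripper": [0.2,0.2,0.2]}}

```text
time_s: 34.4
eef_pos: [459.7, -182.1, 29.3]
ee_rot: [-0.027, 0.962, 0.253, 0.101]
force: [1.0, 0.2, -0.9]
grip_width: 0.547
grip_force: 41.7
```

>>> {"method": "play_rows", "body": {"translation": [[-0.0004,0,0.002],[-0.0006,0,0.003],[-0.0006,0,0.003]], "rotation": [[0,0,0],[0,0,0],[0,0,0]], "gripper": [0.2,0.2,0.2]}}

```text
time_s: 34.78
eef_pos: [459.7, -182.1, 26.1]
ee_rot: [-0.027, 0.962, 0.253, 0.101]
force: [-0.4, -0.1, -1.9]
grip_width: 0.548
grip_force: 41.7
```

>>> {"method": "play_rows", "body": {"translation": [[-0.0003,0,0.0015],[-0.0005,0,0.0025],[-0.0005,0,0.0025]], "rotation": [[0,0,0],[0,0,0],[0,0,0]], "gripper": [0.2,0.2,0.2]}}

```text
time_s: 35.15
eef_pos: [460.1, -182.2, 24.2]
ee_rot: [-0.026, 0.962, 0.253, 0.102]
force: [0.0, 2.0, 6.4]
grip_width: 0.541
grip_force: 42.4
```

```bash
python3 - <<'E'
from h import *
s=cap('side'); st,p,M=state(); print(p,st['force']); chars(s,258,258,44,40)
E
```

```text
[ 460.108 -182.213   24.193] [-1.543  1.595  5.457]
258 KKA.AKKKKKKKKKKKKKKKKKKKKKKKKKKKKKWWWWWWWWWW
259 KKKAWWWKKKKKKKKKKKKKKKKKKKKKKKKKKKKKWWWWWWWW
260 KKKKKWWKKKKKKKKKKKKKKKKKKKKKKKKKKKKKKKKWWWWK
261 AKKKKWWKKKKKKKKKKKKKKKKKKKKKKKKKKKKWKKKKKKKK
262 AKKKKKKKKKKKKKKAAAAAKKKKKKKKKKKKKKtWWKKKKKKK
263 AWKKKKKKKKKKKKK.A..AAWKKKKKKKKKKKKWWKKKKKKKt
264 WWWKKWKKKKKKKKKWA...WWWKKKKKKKKKKKKKKKKKKKK.
265 WWWWWWWWKKKKKKKKA..WWWWKKKKKKKKKKKKKKKKKKKK.
266 tttttWWWKKKKKKKKKAWWWWWWKKKKKKKWWKKKKKKKKKKt
267 tttttttW.KKKKKKKKWWWWWWWWKKKKKWWWKKKKKKKKKKt
268 tttttttt.AKWWKKK........AKKKKKKWWKKKKKKKKKK.
269 tttttttt..WWWKKK..AAAAAAA.AKKKKKKKKKKKKKKK.t
270 tttttttW..AWWKKKAAAAAAAAAAAAKKKKKKKKKKKKKKtt
271 tttttWWWA.AWWKKAAAAAAAAAAAAAAKKKKKKKKKKKKttt
272 ttWWWWWW..AWWKK.AAAAAAAAAAAA.KKKKKKKKKKKWttW
273 WWWWWWWA..AAWWLLLLLLAAAAAAAAAAKKKKKKKKKKWttW
274 WWWWWWWA...A.tLLLLLLLLAAAAAAAAKKKKKKKKKW.ttW
275 WWWWWA.......LLLLLLLLLLtAAAAAAWWKKKKKKKttttt
276 WA.A........tLLLLLLLLLLLLAAAAAWWWKKKKKtttttW
277 A...........tLLLLLLLLLLLLLtAAAWWWKKKKKtttttW
278 ............LLLLLLLLLLLLLLLAAAWWWKKKK.ttttWW
279 ............tLL
[... 211 characters left out ...]
WWWWttttWWWWtt
284 ......tttttttttttLLLLLLLLLLLtWWWtttttWWWWtt.
285 ......tttttttttttttttLLLLLLLWWWtttttWWWWtt..
286 .......tttttttttttttttttLLLtWWttttttWWWttt..
287 AA..A.tttttttttttttttttttttWWttttttWWWttt...
288 A..AA.ttttttttttttttttttttttttttttWWWWtt....
289 .AAAAWtLtttttttttttttttttttttttttWWWWtt.....
290 AAA..WttttttttttttttttttttttttttWWWWtt......
291 A..ttttttttttttttttttttttttttttWWWWttt......
292 .AAttttttttttttttttttttttttttttWWWttt.......
293 A..A..ttttttttttttttttttttttttWWWttt........
294 .AA.AAA..ttttttttttttttttttLtttWWtt.........
295 A.AA..A.....ttttttttttttLttttttttt..........
296 AAAAAAA..A.A...ttttttttttttWWWttt...........
297 ....A..AAA..AA....tttttttttWWW.tt.A.........
```

>>> {"method": "play_rows", "body": {"translation": [[0.0001,0,-0.0005],[0.0001,0,-0.0005],[0.0001,0,-0.0005],[0.0001,0,-0.0005],[0.0001,0,-0.0005],[0.0001,0,-0.0005],[0.006,0,-0.03],[0.016,0,-0.08],[0.025,0,-0.12]], "rotation": [[0,0,0],[0,0,0],[0,0,0],[0,0,0],[0,0,0],[0,0,0],[0,0,0],[0,-0.1,0],[0,-0.21,0]], "gripper": [-0.1,-0.15,-0.2,-0.35,-0.5,-0.5,-0.5,-0.5,-0.5]}}

```text
time_s: 36.33
eef_pos: [459.0, -182.9, 148.4]
ee_rot: [0.001, 0.967, 0.254, -0.001]
force: [-0.1, -0.7, -0.8]
grip_width: 0.75
grip_force: 0.0
```

```bash
python3 - <<'E'
from h import *
s=cap('side'); totool([547.8,-132.3,100]); chars(s,258,255,46,34)
E
```

```text
pos [ 461.803 -183.51   153.483] z [ 0.002 -0.011 -1.   ] x [ 0.871  0.492 -0.004] f [1.26  0.304 6.401] j [-0.61   0.327  1.695 -0.009  1.113  0.45 ]
tool shift mm [100.264  -2.816  53.081]
255 AAA...............................WWWtttt.AAAA
256 .................................WWWttttt.AAAA
257 .................................WWWttttt.AAAA
258 ................................WWWttttttt.A..
259 ...............................WWWtttttttttttt
260 ..........................tt..WWWttttttttttttt
261 .........................tttt.t.tttttttttttttt
262 ................................tttttttttttttt
263 ........................WWWWWW..AAtttttttttttt
264 WWWWA.................WWWWWWWWWW...ttttttttttt
265 WWWWWW...............WWWWWWWWWWWW..AtttttttttW
266 tttttWW..............WWWWWWWWWWWWW.A.ttttttttt
267 tttttttW.............A.A..WWWWWWWWWA..tttttttt
268 tttttttt...........AAAAAA...WWWWWWWW..tttttttt
269 tttttttt..........AAAAAAAAA.AWWWWWWWWA.ttttttt
270 tttttttW.........AAAAAAAAAAAA..WWWWWWA.ttttttt
271 tttttWWWA.......tLLLLLLAAAAAAA..WWWWWA.tttttWW
272 ttWWWWWWA......tLLLLLLLLLAAAAAAAWWWWW..WWttWWW
273 WWWWWWW.......tLLLLLLLLLLLAAAAAAAWWWWWWWWttWWW
274 WWWWWWWA.....tLLLLLLLLLLLLLAAAAA.WWWWWWWtttWWW
275 WWWWWA.......tLLLLLLLLLLLLLL.AAA..WWWWWWttttWW
276 W.AA.........LLLLLLLLLLLLLLLLAAAA.WWWWWttttWWW
277 A...........tLLLLLLLLLLLLLLLLLAAA.WWWWtttttWWW
278 .............LLLLLLLLLLLLLLLLL.AAAWWWtttttWWWW
279 .............tLLLLLLLLLLLLLLLLAAAWWWtttttWWWWt
280 ............WWLLLLLLLLLLLLLLLLt..WWtttttWWWWtt
281 .......tt..WWWLLLLLLLLLLLLLLLL..WW.tttttWWWtt.
282 ......ttttttWtLLLLLLLLLLLLLLLLtWW.tttttWWWttt.
283 ......tttttttttLLLLLLLLLLLLLLtWWWtttttWWWWtt..
284 ......ttttttttttttLLLLLLLLLLLtWWtttttWWWWtt...
285 ......tttttttttttttttLLLLLLLtWWtttttWWWWtt....
286 ......tttttttttttttttttLtLLtWWtttttWWWWttt....
287 .......ttttttttttttttttttttWWWtttttWWWttt.....
288 ......ttttttttttttttttttttttttttttWWWWtt......
```

>>> {"method": "play_rows", "body": {"translation": [[0.04,-0.001,0],[0.08,-0.002,0],[0.1,-0.003,0.02],[0.1,-0.003,0.06],[0.1,-0.003,0.06],[0.1,-0.003,0.06]], "rotation": [[0,0,0],[0,0,0],[0,0,0],[0,0,0],[0,0,0],[0,0,0]], "gripper": [-0.3,-0.3,-0.3,-0.3,-0.3,-0.3]}}

```text
time_s: 37.12
eef_pos: [545.3, -131.0, 87.5]
ee_rot: [0.0, 0.967, 0.254, 0.001]
force: [0.6, -0.3, 0.1]
grip_width: 0.651
grip_force: 0.0
```

```bash
python3 - <<'E'
from h import *
totool([547.8,-132.3,40])
E
```

```text
pos [ 545.27  -130.969   87.528] z [ 0.002 -0.001 -1.   ] x [0.871 0.492 0.001] f [ 0.589 -0.261  0.076] j [-0.445  0.539  1.563  0.     1.038  0.612]
tool shift mm [ 1.498  2.345 47.533]
```

>>> {"method": "play_rows", "body": {"translation": [[0.0015,0.002,0.03],[0.0015,0.002,0.0475],[0.0015,0.002,0.0475],[0.0015,0.002,0.0475],[0.0015,0.002,0.0475],[0.0015,0.002,0.0475],[0.0015,0.002,0.0475]], "rotation": [[0,0,0],[0,0,0],[0,0,0],[0,0,0],[0,0,0],[0,0,0],[0,0,0]], "gripper": [-0.3,-0.3,-0.3,0.3,0.8,0.8,0.8], "force": 25}}

```text
time_s: 38.0
eef_pos: [548.0, -132.3, 39.8]
ee_rot: [0.001, 0.967, 0.254, 0.001]
force: [1.8, -3.7, 6.3]
grip_width: 0.182
grip_force: 30.2
```

>>> {"method": "play_rows", "body": {"translation": [[-0.005,0,0],[-0.01,0,0],[-0.015,0,0],[-0.018,0,0],[-0.018,0,0]], "rotation": [[0,0,0],[0,0,0],[0,0,0],[0,0,0],[0,0,0]], "gripper": [0.8,0.8,0.8,0.8,0.8]}}

```text
time_s: 38.62
eef_pos: [532.4, -141.0, 39.8]
ee_rot: [0.001, 0.967, 0.254, 0.001]
force: [2.7, -2.6, 6.2]
grip_width: 0.178
grip_force: 30.3
```

```bash
python3 - <<'E'
from h import *
totool([547.8,-132.3,40]); s=cap('side'); chars(s,258,258,44,30)
E
```

```text
pos [ 532.436 -141.006   39.791] z [ 0.003 -0.001 -1.   ] x [0.871 0.492 0.002] f [ 2.745 -2.648  6.191] j [-0.472  0.59   1.629  0.     0.92   0.584]
tool shift mm [17.659 -0.019 -0.172]
258 ................................WWWttttAAWWW
259 ...............................WWWtttt.AAAAA
260 ..............................WWWttttt.AAAA.
261 .............................WWWttttt..A.AAt
262 .........................AA....ttttttttt...t
263 ...............................ttttttttttttt
264 WWWW...................WWWWWW..A.ttttttttttt
265 WWWWWW...............AWWWWWWWW...A.ttttttttt
266 tttttWWA.............WWWWWWWWWWWW.A.tttttttt
267 tttttttW...........AWWWWWWWWWWWWWW..tttttttt
268 ttttttttA...A.......A...A.WWWWWWWWW..ttttttW
269 tttttttWA..AA.AA...AAAAAA..WWWWWWWWA.tttttWW
270 tttttttWAA.A.AA..AAAAAAAAAA..WWWWWWWA.tttttt
271 tttttWWWAAAAA..AAAAAAAAAAAAA..WWWWWWA.tttttt
272 WWWWWWWWAA...A.tLLLLtAAAAAAAA..WWWWW..tttttt
273 WWWWWWWWAAAA...LLLLLLLLtAAAAAAAAWWWWW.tttttt
274 WWWWWWWAAAAA.tLLLLLLLLLLt.AAAAAAWWWWWtttttWt
275 WWWWWAA...A..LLLLLLLLLLLLLAAAA...WWWW.ttttWW
276 WWAAA.AA....LLLLLLLLLLLLLLLAA.A..WWWWWttWWWW
277 AAA..AA.AAA.LLLLLLLLLLLLLLLtAAAA.WWWWtttWWWW
278 AAAA.A.A.AAtLLLLLLLLLLLLLLLLLA.AAWWWWtttWWWW
279 A...A.AAAAA.LLLLLLLLLLLLLLLLLAAAAWWWtttttWWW
280 AAAAAA..A.A.LLLLLLLLLLLLLLLLLtAA.WWtttttWWWW
281 .AAAA.....A.LLLLLLLLLLLLLLLLLt..WWttttttWWWt
282 .AA.A.tttttttLLLLLLLLLLLLLLLLL.WWttttttWWWWt
283 AA.A..ttttttttLLLLLLLLLLLLLLLtWWWtttttWWWWtt
284 AAA...tttttttttttLLLLLLLLLLLLWWWtttttWWWWtt.
285 AAAAA.ttttttttttttttLLLLLLLLtWWtttttWWWWtt..
286 ...A..tttttttttttttttttLLLLtWWtttttWWWWttt..
287 ..AAA.tttttttttttttttttttttWWttttttWWWttt...
```

>>> {"method": "play_rows", "body": {"translation": [[-0.002,0,0],[-0.004,0,0],[-0.006,0,0],[-0.006,0,0]], "rotation": [[0,0,0],[0,0,0],[0,0,0],[0,0,0]], "gripper": [0.8,0.8,0.8,0.8]}}

```text
time_s: 39.17
eef_pos: [527.4, -143.8, 39.8]
ee_rot: [0.001, 0.967, 0.254, 0.002]
force: [3.8, -2.6, 5.1]
grip_width: 0.178
grip_force: 30.2
```

>>> {"method": "play_rows", "body": {"translation": [[-0.001,0,0],[-0.002,0,0],[-0.003,0,0],[-0.003,0,0]], "rotation": [[0,0,0],[0,0,0],[0,0,0],[0,0,0]], "gripper": [0.8,0.8,0.8,0.8]}}

```text
time_s: 39.67
eef_pos: [525.3, -145.0, 39.8]
ee_rot: [0.001, 0.967, 0.254, 0.002]
force: [6.6, -0.4, 4.6]
grip_width: 0.181
grip_force: 30.0
```

>>> {"method": "play_rows", "body": {"translation": [[-0.001,0,0],[-0.002,0,0],[-0.002,0,0]], "rotation": [[0,0,0],[0,0,0],[0,0,0]], "gripper": [0.8,0.8,0.8]}}

```text
time_s: 40.05
eef_pos: [525.2, -145.1, 39.9]
ee_rot: [0.001, 0.967, 0.254, 0.004]
force: [18.7, 6.4, -1.2]
grip_width: 0.178
grip_force: 29.4
```

>>> {"method": "play_rows", "body": {"translation": [[0.002,0,0],[0.002,0,0],[0.002,0,0],[0.002,0,0],[0.002,0,-0.04],[0.002,0,-0.09],[-0.04,0,-0.13],[-0.09,0,-0.15],[-0.12,0,-0.15],[-0.12,0,-0.15]], "rotation": [[0,0,0],[0,0,0],[0,0,0],[0,0,0],[0,0,0],[0,0,0],[0,0.1,0],[0,0.25,0],[0,0.4,0],[0,0.5236,0]], "gripper": [0.8,0.3,-0.3,-0.3,-0.3,-0.4,-0.5,-0.6,-0.6,-0.6]}}

```text
time_s: 41.3
eef_pos: [416.2, -205.9, 189.3]
ee_rot: [-0.065, 0.934, 0.244, 0.253]
force: [0.8, 0.6, -0.5]
grip_width: 0.799
grip_force: 0.0
```

>>> {"method": "play_rows", "body": {"translation": [[0,0,0],[0,0,0]], "rotation": [[0,0,0],[0,0,0]], "gripper": [-0.6,-0.6]}}

```text
time_s: 41.55
eef_pos: [417.6, -204.8, 188.8]
ee_rot: [-0.066, 0.934, 0.246, 0.249]
force: [0.3, -0.9, 0.9]
grip_width: 0.798
grip_force: 0.0
```

```bash
python3 - <<'E'
from h import *
totool([451.5,-186.8,25]); s=cap('side'); chars(s,258,258,44,30)
E
```

```text
pos [ 417.641 -204.77   188.817] z [ 0.434  0.246 -0.867] x [0.754 0.427 0.498] f [ 0.272 -0.865  0.915] j [-1.006  0.139  1.935  0.587  1.116 -0.228]
tool shift mm [-48.404   1.067 161.125]
258 ................................WWWttAAAAA.t
259 ...............................WWWtttAAAAA.t
260 ..............................WWWttttA.AAA.t
261 .............................WWWtttttAAA.A.t
262 ............................WWWttttttA.AA.tt
263 ...........................WWWttttttt.AAAttt
264 WWWWA....................A...ttttttttttttttt
265 WWWWWW........................tttttttttttttt
266 tttttWW..............WWWWWWW..AAtttttttttttt
267 tttttttW............WWWWWWWWWW...ttttttttttt
268 tttttttt...........WWWWWWWWWWWW...tttttttttW
269 tttttttW...........W.WWWWWWWWWWW...tttttttWW
270 tttttttW.............A..WWWWWWWWWA.ttttttWWW
271 tttttWWW..........AAAAAA..WWWWWWWW..tttttWWt
272 ttWWWWWWA......AAAAAAAAAA..WWWWWWWA.tttttttt
273 WWWWWWWA.......AALAAAAAAAAA..WWWWWW.tttttttt
274 WWWWWWWA.....tLLLLLLLAAAAAAA.WWWWWW.tttttttt
275 WWWWWA......tLLLLLLLLLtAAAAA..WWWWWAtttttttt
276 W.AA........LLLLLLLLLLLLAAAAA..WWWWAttttWWWW
277 A..........LLLLLLLLLLLLLLAAAAA.WWWW.tttWWWWW
278 ..........tLLLLLLLLLLLLLLLAAAAAWWWWWtttWWWWW
279 ..........tLLLLLLLLLLLLLLLtA....WWWWtttWWWWW
280 ..........LLLLLLLLLLLLLLLLLAAA..WWWttttWWWWW
281 .......tt.LLLLLLLLLLLLLLLLLLA..WWWtttttWWWWt
282 ......tttttLLLLLLLLLLLLLLLLLA.AWWWttttWWWWtt
283 ......ttttttttLLLLLLLLLLLLLLAAWWWtttttWWWWtt
284 ......ttttttttttttLLLLLLLLLL.AWWtttttWWWWtt.
285 ......tttttttttttttttLLLLLLLtWWtttttWWWWtt..
286 .......ttttttttttttttttttLLtWWtttttWWWWtt...
287 ......tttttLtttttttttttttttWWttttttWWWttt...
```

>>> {"method": "play_rows", "body": {"translation": [[-0.024,0.0005,0.02],[-0.0484,0.001,0.05],[-0.0484,0.001,0.08],[-0.0484,0.001,0.11],[-0.0484,0.001,0.13],[-0.0484,0.001,0.13]], "rotation": [[0,0,0],[0,0,0],[0,0,0],[0,0,0],[0,0,0],[0,0,0]], "gripper": [-0.6,-0.6,-0.6,-0.6,-0.6,-0.6]}}

```text
time_s: 42.35
eef_pos: [438.4, -193.0, 51.2]
ee_rot: [-0.067, 0.934, 0.247, 0.25]
force: [0.1, -0.1, 0.2]
grip_width: 0.801
grip_force: 0.0
```

```bash
python3 - <<'E'
from h import *
totool([451.5,-186.8,25])
E
```

```text
pos [ 438.448 -193.029   51.23 ] z [ 0.433  0.249 -0.866] x [0.753 0.428 0.499] f [ 0.102 -0.126  0.223] j [-0.947  0.413  2.037  0.768  0.796 -0.473]
tool shift mm [-0.596  1.104 29.926]
```

>>> {"method": "play_rows", "body": {"translation": [[0,0.001,0.015],[0,0.001,0.027],[0,0.001,0.029],[0,0.001,0.029],[0,0.001,0.029],[0,0.001,0.029],[0,0.001,0.029],[0,0.001,0.029]], "rotation": [[0,0,0],[0,0,0],[0,0,0],[0,0,0],[0,0,0],[0,0,0],[0,0,0],[0,0,0]], "gripper": [-0.6,-0.6,-0.6,-0.6,-0.3,0.0,0.2,0.2], "force": 40}}

```text
time_s: 43.35
eef_pos: [450.6, -187.1, 27.0]
ee_rot: [-0.067, 0.934, 0.246, 0.25]
force: [-4.0, 4.5, 4.5]
grip_width: 0.549
grip_force: 40.5
```

```bash
python3 - <<'E'
from h import *
totool([451.5,-186.8,150]);
E
```

```text
pos [ 450.596 -187.095   27.034] z [ 0.434  0.249 -0.866] x [0.753 0.426 0.501] f [-4.006  4.541  4.524] j [-0.915  0.477  2.03   0.824  0.742 -0.512]
tool shift mm [  62.367   -0.085 -105.981]
```

>>> {"method": "play_rows", "body": {"translation": [[0.005,0,-0.0087],[0.015,0,-0.026],[0.035,0,-0.06],[0.06,0,-0.104],[0.09,0,-0.156],[0.09,0,-0.156],[0.09,0,-0.156],[0.09,0,-0.156]], "rotation": [[0,0,0],[0,0,0],[0,0,0],[0,-0.12,0],[0,-0.27,0],[0,-0.42,0],[0,-0.5236,0],[0,-0.5236,0]], "gripper": [0.2,0.2,0.2,0.2,0.2,0.2,0.2,0.2]}}

```text
time_s: 44.35
eef_pos: [451.7, -187.6, 207.4]
ee_rot: [0.0, 0.967, 0.255, 0.0]
force: [-0.4, -0.2, -1.9]
grip_width: 0.54
grip_force: 41.6
```

```bash
python3 - <<'E'
from h import *
totool([380,-370,220]); s=cap('side'); st,p,M=state(); c=proj(s,p-15*M[:,2]).astype(int); chars(s,c[0]-22,c[1]-16,40,34)
yl=((18,150,100),(32,255,255))
E
```

```text
pos [ 451.658 -187.575  207.377] z [ 0.001 -0.    -1.   ] x [0.87  0.494 0.001] f [-0.405 -0.154 -1.932] j [-0.634  0.254  1.641  0.     1.246  0.42 ]
tool shift mm [-152.36   123.287  -12.636]
198 KKKKKKKKKKKKKKA.......AAKKKKKKKKKKWAAAKK
199 KKKKKKKKKKKKKA.........AKKKKKKKKKKKA.AKK
200 KKKKKKKKKKKKKA.........AKKKKKKKKKKKKAKKK
201 tttAKKKKKKKKAA..........AKKKKKKKKKKKKKKK
202 ttt.AKKKKKKKKWA........LtKKKKKKKKKKKKKKK
203 ..tL.AKKKKKKKKA........LLLtKKKKKKKKKKKKK
204 ....ttKKKKKKKKA........LLLtKKKKKKKKKKKKK
205 .....AAKWWKKKKKttt.....LLLt.KKKKKKKKKKKK
206 ......AWWWKKKKKLLtL...LLLttWKKKKKKKKKKKK
207 ......AWWWKKKKKLLtLtLttt..WWWKKKKKKKKKKK
208 ......AWWWKKKLLLLLLLLLLLt..AAKKKKKKKKKKK
209 ......AWWWKKLLLLLLLLLLLLLAAAAKKKKKKKKKKA
210 ......AAWWKLLLLLLLLLLLLLLLAAAKKKKKKKKAAA
211 .......AWW.LLLLLLLLLLLLLLLLtWWWKKKKKA...
212 .......AWWtLLLLLLLLLLLLLLLLLWWWWKKKKA...
213 .......AWWtLLLLLLLLLLLLLLLLLWWWWKKKKA...
214 .......AWWLLLLLLLLLLLLLLLLLLWWWWKKKKA...
215 .......AAtLLLLLLLLLLLLLLLLLLWWWWKKKKK...
216 ........AtLLLLLLLLLLLLLLLLLLWWWWKKKKKA..
217 .........tLLLLLLLLLLLLLLLLLLtWWWKKKKKA..
218 .........tLLLLLLLLLLLLLLLLLLtWWWKKKKKA..
219 .........tLLLLLLLLLLLLLLLLLLtWWWKKKKKA..
220 ..........LLLLLLLLLLLLLLLLLLtWWWKKKKA...
221 ..........LLLLLLLLLLLLLLLLLLtWWWKKKAA..A
222 ...........LLLLLLLLLLLLLLLLLtWWWWKW.AAAA
223 ...........LLLLLLLLLLLLLLLLL.WWWWWWA.AAA
224 ...........tLLLLLLLLLLLLLLL..AWWWW.AAA.A
225 ............tLLLLLLLLLLLLLtA..WWWWAAAAAA
226 LLLLLt........tLLLLLLLLLt.AA.WW.AAAAAAAA
227 LLLLLLLL.........LLLLLLLtttttttLAAAAAA.A
228 LLLLLLLLLt........LLLLLLLLLLLLtAAA.AAAAA
229 LLLLLLLLLL.......A.LLLLLLLLLL.AAA..AAAAA
230 LLLLLLLLLL...A..A.AAAA.tLA..AAAAA.AAAAAA
231 LLLLLLLLLL..AAAAAAAAAAAAA.AAAAA..AAAAAAA
```

>>> {"method": "play_rows", "body": {"translation": [[-0.04,0.034,-0.01],[-0.08,0.068,-0.02],[-0.12,0.102,-0.02],[-0.158,0.137,-0.02],[-0.158,0.137,-0.02],[-0.158,0.137,-0.02],[-0.158,0.137,-0.02],[-0.158,0.137,-0.02],[-0.158,0.137,-0.02],[-0.158,0.137,-0.02]], "rotation": [[0,0,0],[0,-0.12,0],[0,-0.25,0],[0,-0.4,0],[0,-0.55,0],[0,-0.7,0],[0,-0.85,0],[0,-1.0,0],[0,-1.047,0],[0,-1.047,0]], "gripper": [0.2,0.2,0.2,0.2,0.2,0.2,0.2,0.2,0.2,0.2]}}

```text
time_s: 45.65
eef_pos: [380.5, -385.4, 226.5]
ee_rot: [0.126, 0.838, 0.221, -0.483]
force: [0.6, -0.0, 0.0]
grip_width: 0.549
grip_force: 41.9
```

```bash
python3 - <<'E'
from h import *
totool([382,-384.4,60]); totool([382,-384.4,32]);s=cap('side'); st,p,M=state(); c=proj(s,p-10*M[:,2]).astype(int); print(c);chars(s,c[0]-20,c[1]-18,36,34)
E
```

```text
pos [ 380.504 -385.445  226.543] z [-0.753 -0.424 -0.502] x [ 0.437  0.248 -0.865] f [ 0.583 -0.025  0.017] j [-0.634  0.674  1.293 -0.92   1.705  0.556]
tool shift mm [144.919   0.054  82.087]
pos [ 380.504 -385.445  226.543] z [-0.753 -0.424 -0.502] x [ 0.437  0.248 -0.865] f [ 0.583 -0.025  0.017] j [-0.634  0.674  1.293 -0.92   1.705  0.556]
tool shift mm [169.13    0.092  96.152]
[297 262]
244 AAAA.AAKKKKKKKKKKKKKA...............
245 AAAAAAAAAKKWWWKKKKKA................
246 AAAAAAAAAWWWWWWKKKAA................
247 AAAAA..AAWWWWWKKKAA.................
248 AAA....AWWWWWWKKA...................
249 A......AWWWWWKKttLLLLLLtt...........
250 ......AAWWWWWLLLLLLLLLLLLLLt........
251 ......AWWWWWLLLLLLLLLLLLLLLLL.......
252 ......AWWWWLLLLLLLLLLLLLLLLLLL......
253 .....AWWWWtLLLLLLLLLLLLLLLLLLLL...AW
254 .....AWWWtLLLLLLLLLLLLLLLLLLLLLt..WW
255 ....AWWWtLLLLLLLLLLLLLLLLLLLLLLt.AWW
256 ....AWWWtLLLLLLLLLLLLLLLLLLLLLLLWWWW
257 ....AWWWtLLLLLLLLLLLLLLLLLLLLLLtWWWW
258 ...AWWWWtLLLLLLLLLLLLLLLLLLLLLLtWWWW
259 ....WWWWtLLLLLLLLLLLLLLLLLLLLLLtWWWW
260 .....WWWLLLLLLLLLLLLLLLLLLLLLLLWWWWW
261 .....WWWLLLLLLLLLLLLLLLLLLLLLLLWWWWW
262 .....WWKLLLLLLLLLLLLLLLLLLLLLLtWWWWW
263 .....AWK.LLLLLLLLLLLLLLLLLLLLLWWWWWW
264 ......AWAtLLLLLLLLLLLLLLLLLLLtWWWWWK
265 ......WW..tLLLLLLLLLLLLLLLLLtWWWWWWK
266 .tttttWW..AALLLLLLLLLLLLLLLA.WWWWWWK
267 .tttttttt.AAA.ALLLLLLLttAtAAAWWWWWKK
268 .tttttttt.AAAAAA.AAAAAAAAAAA.WWWWKKK
269 .tttttttt..AAAA.AAAAAAAAAAAAAWWWWWKK
270 Wtttttttt...AAAAAAAAAAAAA.AAAWWWWWWA
271 Wttttttttt..A..AAAAAAAAAAAAA.AWWWWA.
272 WttttttttWW.A.AA.AAAAAA.A.AAAWWWWWA.
273 WWtttttttWWWWAAAAAAAAAA..AA.WWWWWA..
274 WWtttttttWWWWWWA.AAAA.A..WWWWWWWW...
275 WttttWWWWWWWWWWWWWWWWWWWWWWWWWWWA...
276 ttttWWWWtWWWWWWWWWWWWWWWWWWWWWWWA...
277 tttWWWWtttWWWWWWWWWWWWWWWWWWWWWWA...
```

>>> {"method": "play_rows", "body": {"translation": [[0.05,0,0.028],[0.1,0,0.057],[0.145,0,0.082],[0.16,0,0.091],[0.169,0,0.096],[0.169,0,0.096]], "rotation": [[0,0,0],[0,0,0],[0,0,0],[0,0,0],[0,0,0],[0,0,0]], "gripper": [0.2,0.2,0.2,0.2,0.2,0.2]}}

```text
time_s: 46.45
eef_pos: [382.6, -385.0, 33.8]
ee_rot: [0.128, 0.838, 0.22, -0.483]
force: [-0.9, -0.9, -1.6]
grip_width: 0.546
grip_force: 41.9
```

>>> {"method": "play_rows", "body": {"translation": [[0.0015,0,0.001],[0.003,0,0.0018],[0.003,0,0.0018]], "rotation": [[0,0,0],[0,0,0],[0,0,0]], "gripper": [0.2,0.2,0.2]}}

```text
time_s: 46.82
eef_pos: [382.6, -384.9, 31.0]
ee_rot: [0.128, 0.837, 0.22, -0.484]
force: [1.3, 1.3, 7.1]
grip_width: 0.544
grip_force: 42.5
```

>>> {"method": "play_rows", "body": {"translation": [[0.0005,0,0.0003],[0.0005,0,0.0003],[0.0005,0,0.0003],[0.0005,0,0.0003],[0.0005,0,0.0003],[0.0005,0,0.0003],[0,0,-0.03],[0,0,-0.07],[0,0,-0.11],[0,0,-0.12]], "rotation": [[0,0,0],[0,0,0],[0,0,0],[0,0,0],[0,0,0],[0,0,0],[0,0,0],[0,0,0],[0,0,0],[0,0,0]], "gripper": [-0.05,-0.12,-0.2,-0.35,-0.55,-0.65,-0.65,-0.65,-0.65,-0.65]}}

```text
time_s: 48.08
eef_pos: [474.2, -332.7, 90.0]
ee_rot: [0.128, 0.838, 0.221, -0.483]
force: [-0.8, -0.3, -0.3]
grip_width: 0.829
grip_force: 0.0
```

```bash
python3 - <<'E'
from h import *
s=cap('side'); t=cap('top')
st,p,M=state(); print(p)
yl=((18,150,120),(32,255,255))
a=lid(s,*proj(s,(390,-380,58)),*yl,r=22); b=lid(t,*proj(t,(390,-380,58)),*yl,r=14)
print(proj(s,(390,-380,58)),a[:2],b[:2]); print(onz(s,*a[0],56),onz(t,*b[0],56),two(t,b[0],s,a[0]))
c=proj(s,(390,-380,30)).astype(int);chars(s,c[0]-16,c[1]-18,34,34)
E
```

```text
[ 472.857 -333.206   88.998]
[301.498 324.384] ((np.float64(302.0), np.float64(328.0)), (np.int32(21), np.int32(19), np.int32(326))) ((np.float64(387.0), np.float64(295.0)), (np.int32(15), np.int32(13), np.int32(148)))
[ 385.941 -388.216   56.   ] [ 389.985 -380.      56.   ] (array([ 391.257, -381.424,   48.249]), np.float64(2.7153263427242007))
315 .........A.A..................AAKK
316 .........A......................AA
317 ........A..A......................
318 ..................................
319 ............tLLLLLLLt.............
320 .........ttLLLLLLLLLLLt...........
321 ........tLLLLLLLLLLLLLLLt.........
322 .......tLLLLLLLLLLLLLLLLL.........
323 ......tLLLLLLLLLLLLLLLLLLL........
324 ......LLLLLLLLLLLLLLLLLLLLt.......
325 .....tLLLLLLLLLLLLLLLLLLLLt.......
326 .....tLLLLLLLLLLLLLLLLLLLLt.......
327 .....tLLLLLLLLLLLLLLLLLLLLt.......
328 .....tLLLLLLLLLLLLLLLLLLLLt.......
329 .....tLLLLLLLLLLLLLLLLLLLLL.......
330 ......LLLLLLLLLLLLLLLLLLLLt.......
331 ......LLLLLLLLLLLLLLLLLLLLA.......
332 ......tLLLLLLLLLLLLLLLLLLL........
333 ......tLLLLLLLLLLLLLLLLLLLA.......
334 ......ALLLLLLLLLLLLLLLLLtA........
335 .......ALLLLLLLLLLLLLLtA.AA.......
336 .......AAtLLLLLLLLLLLtAAAA........
337 ........AAAAAAtLttAAAAA.A.........
338 ......A.A.AAAAAA.AAAAAAA.AW.......
339 ......WAAAAAA.AAAAAAAAAAAWW.......
340 ......WWA.AAAAAAAAAAAAAA.WWA......
341 .....AWWW.AAAAAAAAAA.AWWWWW.......
342 ....AAWWWWW.AAAA.AAAA.WWWWWA......
343 ......AWWWWWWWWWWWWWWWWWWWW.......
344 ..AAA..WWWWWWWWWWWWWWWWWWWA.......
345 .A.A..A.WWWWWWWWWWWWWWWWW.A.......
346 .A..AAAA.WWWWWWWWWWWWWWWWA........
347 ..AAA..AA.WWWWWWWWWWWWWAAA........
348 ...AA....AAAWWWWWWWW.A.AA.........
```

>>> {"method": "play_rows", "body": {"translation": [[-0.04,0,-0.023],[-0.08,0,-0.046],[-0.095,0,-0.055],[-0.095,0,-0.055],[-0.095,0,-0.055],[-0.095,0,-0.055],[-0.095,0,-0.055],[-0.095,0,-0.055],[-0.095,0,-0.055]], "rotation": [[0,0,0],[0,0.15,0],[0,0.3,0],[0,0.45,0],[0,0.6,0],[0,0.75,0],[0,0.9,0],[0,1.047,0],[0,1.047,0]], "gripper": [-0.65,-0.65,-0.65,-0.65,-0.65,-0.65,-0.65,-0.65,-0.65]}}

```text
time_s: 49.3
eef_pos: [470.4, -334.6, 198.3]
ee_rot: [-0.0, 0.968, 0.252, -0.001]
force: [-0.5, 0.4, -0.4]
grip_width: 0.828
grip_force: 0.0
```

```bash
python3 - <<'E'
from h import *
totool([389.7,-381,110])
E
```

```text
pos [ 470.406 -334.636  198.324] z [-0.001  0.001 -1.   ] x [ 0.873  0.488 -0.001] f [-0.468  0.361 -0.366] j [-0.821  0.454  1.382 -0.001  1.306  0.24 ]
tool shift mm [-92.982   1.169  88.415]
```

>>> {"method": "play_rows", "body": {"translation": [[-0.045,0.001,0],[-0.093,0.001,0.03],[-0.093,0.001,0.088],[-0.093,0.001,0.14],[-0.093,0.001,0.168],[-0.093,0.001,0.168],[-0.093,0.001,0.168]], "rotation": [[0,0,0],[0,0,0],[0,0,0],[0,0,0],[0,0,0],[0,0,0],[0,0,0]], "gripper": [-0.65,-0.65,-0.65,-0.65,-0.65,-0.65,-0.65]}}

```text
time_s: 50.18
eef_pos: [392.6, -380.4, 31.9]
ee_rot: [0.001, 0.967, 0.255, -0.0]
force: [-0.5, -0.6, -0.0]
grip_width: 0.826
grip_force: 0.0
```

>>> {"method": "play_rows", "body": {"translation": [[0,0,0],[0,0,0.001],[0,0,0.001],[0,0,0.001],[0,0,0.001]], "rotation": [[0,0,0],[0,0,0],[0,0,0],[0,0,0],[0,0,0]], "gripper": [-0.3,0.0,0.1,0.1,0.1], "force": 25}}

```text
time_s: 50.8
eef_pos: [392.7, -380.5, 31.6]
ee_rot: [0.001, 0.967, 0.255, 0.0]
force: [-1.0, 2.0, 10.2]
grip_width: 0.552
grip_force: 24.1
```

```bash
python3 - <<'E'
from h import *
totool([585,1,180]); s=cap('side')
yl=((18,150,120),(32,255,255))
for q in ((256,231),(270,228)): print(lid(s,*q,*yl,r=9)[:2])
E
```

```text
pos [ 392.654 -380.522   31.626] z [ 0.001 -0.002 -1.   ] x [ 0.87   0.492 -0.   ] f [-0.951  2.003 10.244] j [-0.984  0.596  1.645 -0.     0.898  0.072]
tool shift mm [ 355.289 -237.    -148.901]Traceback (most recent call last):
  File "<stdin>", line 4, in <module>
  File "h.py", line 28, in lid
    i=1+np.argmax(st[1:,4]); x,y,w,h,a=st[i]
        ~~~~~~~~~^^^^^^^^^^
    return _wrapfunc(a, 'argmax', axis=axis, out=out, **kwds)
    return bound(*args, **kwds)
ValueError: attempt to get argmax of an empty sequence
```

>>> {"method": "play_rows", "body": {"translation": [[0,0,-0.05],[0,0,-0.1],[0.04,-0.026,-0.15],[0.08,-0.052,-0.15],[0.12,-0.078,-0.15],[0.165,-0.108,-0.15],[0.21,-0.137,-0.15],[0.255,-0.166,-0.15],[0.3,-0.196,-0.15],[0.34,-0.222,-0.15]], "rotation": [[0,0,0],[0,0,0],[0,0,0.1],[0,0,0.2],[0,0,0.3],[0,0,0.4],[0,0,0.5],[0,0,0.549],[0,0,0.549],[0,0,0.549]], "gripper": [0.1,0.1,0.1,0.1,0.1,0.1,0.1,0.1,0.1,0.1]}}

```text
time_s: 52.1
eef_pos: [579.4, -17.5, 180.4]
ee_rot: [0.0, 1.0, -0.017, 0.0]
force: [1.2, -0.3, -1.4]
grip_width: 0.557
grip_force: 27.6
```

>>> {"method": "play_rows", "body": {"translation": [[0,0,0],[0,0,0]], "rotation": [[0,0,0],[0,0,0]], "gripper": [0.1,0.1]}}

```text
time_s: 52.35
eef_pos: [578.6, -19.7, 180.0]
ee_rot: [0.0, 1.0, -0.017, -0.0]
force: [-0.2, 0.1, -1.6]
grip_width: 0.553
grip_force: 27.6
```

```bash
python3 - <<'E'
from h import *
totool([592,0.4,60]); s=cap('side');chars(s,236,215,66,38)
E
```

```text
pos [578.605 -19.652 179.999] z [-0. -0. -1.] x [ 0.999 -0.034 -0.   ] f [-0.172  0.055 -1.593] j [-0.236  0.473  1.404 -0.     1.265  1.369]
tool shift mm [ 12.726 -20.542 119.989]
215 ..................................................................
216 ..................................................................
217 ..................................................................
218 .......................................ttLLLLLt...................
219 .....................................tLLLLLLLLLLL...............AA
220 ...................................tLLLLLLLLLLLLLL..........AAAAA.
221 ...................................LLLLLLLLLLLLLLLt.......AAAA.AAA
222 ..................................tLLLLLLLLLLLLLLLL...A...AAA.AAAA
223 ..................................tLLLLLLLLLLLLLLLL..AAAAAAAAAAAAA
224 ...................................LLLLLLLLLLLLLLLL.AAAAAA.AAA.AAA
225 ...................................LLLLLLLLLLLLLLLLtA.AAAAA.AAAAAA
226 ...................tttt............LLLLLLLLLLLLLLLL.AAAAAAA.AAAAAA
227 ..............ttLLLLLLLLLt.........tLLLLLLLLLLLLLLAAAAAA.AAAAA
[... 1079 characters left out ...]
..AAAAAWWWW.AAAAA.AWWWWWWAAAAAAAAAAAAA.AKAAAAAAAAAAA.........
244 .......Att.A.WWWWWWWWWWWWWWWWAAA.AAAAAAAAAA.A.AAAAA.AA............
245 .......AtLt.AWWWWWWWWWWWWWWWWAAAAAAAAA.AAAAA.AAAAA.A..............
246 .........LLt.AWWWWWWWWWWWWWAAA.A.AAAAA.AAAA.AAAAA.................
247 ......A..LLLLAAWWWWWWWWW.AAAAAAAAAKAAAAAAAAAAA....................
248 .....AAA..LLLtAAWWWWWWAA.AAA.A.AAAAAAA.AAAAA......................
249 .......AA.tLLLtAAAA.AAAAAAAAAAAAAA.AAAAAAA.A......................
250 ...........tLLtAAAAA.AAAAAAAAAAA.AAA.AAA...A...............AAAA...
251 .........AAAtLtAAAAAKAAAAAAAAA.AAAAA..AAAAA................AAAAAA.
252 .......AA.A....AA.AAAAAAAAA.AAAAAAAAAAAAAA.................AAAAAA.
```

>>> {"method": "play_rows", "body": {"translation": [[0.02,-0.01,0],[0.034,-0.0205,0.02],[0.034,-0.0205,0.07],[0.034,-0.0205,0.12],[0.034,-0.0205,0.12],[0.034,-0.0205,0.12]], "rotation": [[0,0,0],[0,0,0],[0,0,0],[0,0,0],[0,0,0],[0,0,0]], "gripper": [0.1,0.1,0.1,0.1,0.1,0.1]}}

```text
time_s: 53.15
eef_pos: [614.6, -0.9, 62.3]
ee_rot: [0.0, 1.0, -0.018, 0.002]
force: [0.5, -0.6, -1.1]
grip_width: 0.551
grip_force: 27.4
```

```bash
python3 - <<'E'
from h import *
totool([613,-0.4,39.5]); s=cap('side');chars(s,262,195,58,42)
E
```

```text
pos [614.645  -0.907  62.284] z [ 0.003 -0.001 -1.   ] x [ 0.999 -0.035  0.003] f [ 0.497 -0.633 -1.075] j [-0.192  0.674  1.403 -0.     1.062  1.414]
tool shift mm [-1.736 -0.462 22.778]
195 .................tLLtAKKKKKKKKKKKKKKKKKKKWWWWWKKA...WWWWWW
196 .................LLLttAAKKKKKKKKKKKKKKAKKKKWWWKAA....WWWWW
197 .................tLLt..AKKKKKKKKKKAAAAAKKKKKWKKAA....WWWWW
198 ................LLLLt..AAKKKKKKKKAAA.AKKKKKKKKKA.....WWWWW
199 ................tLLL...AAKKKKKKKKKAAAKKKKKKKKKKA.....AWWWW
200 ................tLLL...AAKKKKKKKKKKKKKKKKKKKKKKA......WWWW
201 L...............LLLt....AAWKKKKKKKKKKKKKKKKKKKKA......WWWW
202 LLtt...........LLLLt.....AWKKKKKKKKKAAAKKKKKKKK........WWW
203 LLLLL..........LLLL......AWKKKKK.KKKA.AKKKKKKKAA.......WWW
204 LLLLLtt........tLLL......AWKKKKKAAKKA.AKKKKKKKA........WWW
205 LLLLLLLtt......tLLt......AAKKKLttt.KAAAKKKKKKKAA........WW
206 LLLLLLLLLtL...LLLLt......AAKtLLLLLtKKKKKKKKKKKA.........WW
207 .tLtLLLLLLLttttLLt.......A.LLLLLLLLKKKKKKKKKKKA.........WW
208 ...LttLLLLLLLLLLLL........LLLLLLLLLKKKKKKKKKKKA..........W
209 .....LLLLLLLLLLLLt........
[... 1033 characters left out ...]
AAA.AA.
226 .........LLLLLLLLLLLLLLLtAA.WWWWWWWWWWWWAAAAAAAAA.AAA.AAAA
227 .........LLLLLLLLLLLLLLLAAA.AA.WWWWW..AAA.AAAAA.AA.AAAAAAA
228 t.........LLLLLLLLLLLLtA.AA..A.AAAA..AAAA.AAAAAAAAAAAAAAAA
229 Lt.....A.AAtLLLLLLLLtAAAAA.AAAAAAAAAAAAAAAAAAAAAAAAAAAAAA.
230 LL..AAAAAAA.A...AA.AAAAA..AAA.A.AAAAA.AAAAAAAAAAAAAAAAAAAA
231 LL.AA.AAA.AAAAAAAAAAAAAA.AA..AA.AAAAAAAAA.AAAAAAA.AAAAAAAA
232 LL.AAAAAA..AAAAAAAAAAAA..AA.AAAAAAAAAAAAAAAAAAAAAAAA.AAAAA
233 LL.AAA.AAW...AAA.AAA..A.WWAAAAAAAAAAAAAAAAAAAAAAAA.AAAA.A.
234 LLtAAAAAAWWWAAA..A.AA.WWWWAA.A.AAAAA.AAAA.AAAAA.AAAAAAA...
235 Lt.A.A.A.WWWWWW...WWWWWWWWAAAAAA.AAAAAAAAAAAAAAAAAAAA.....
236 tAAAAAA.AWWWWWWWWWWWWWWWWWAAAAAAAAAAAAAAAAA.AAAAAA........
```

Clear of new_1. Lower to just above the floor, then push the row forward.

>>> {"method": "play_rows", "body": {"translation": [[-0.001,0,0.012],[-0.001,0,0.022],[-0.001,0,0.022],[-0.012,0,0.022],[-0.02,0,0.022],[-0.02,0,0.022]], "rotation": [[0,0,0],[0,0,0],[0,0,0],[0,0,0],[0,0,0],[0,0,0]], "gripper": [0.1,0.1,0.1,0.1,0.1,0.1]}}

```text
time_s: 53.95
eef_pos: [593.2, 0.7, 37.9]
ee_rot: [-0.0, 1.0, -0.017, -0.0]
force: [0.3, -0.5, -1.3]
grip_width: 0.551
grip_force: 28.2
```

>>> {"method": "play_rows", "body": {"translation": [[-0.003,0,0],[-0.006,0,0],[-0.009,0,0],[-0.011,0,0],[-0.011,0,0]], "rotation": [[0,0,0],[0,0,0],[0,0,0],[0,0,0],[0,0,0]], "gripper": [0.1,0.1,0.1,0.1,0.1]}}

```text
time_s: 54.58
eef_pos: [582.3, 1.1, 37.8]
ee_rot: [-0.0, 1.0, -0.017, -0.0]
force: [0.2, 0.6, -1.4]
grip_width: 0.551
grip_force: 28.2
```

```bash
python3 - <<'E'
from h import *
totool([577,0.4,39.5]); s=cap('side');chars(s,242,207,56,36)
E
```

```text
pos [582.333   1.066  37.819] z [-0.  0. -1.] x [ 0.999 -0.034 -0.   ] f [ 0.226  0.565 -1.393] j [-0.199  0.65   1.524 -0.     0.968  1.406]
tool shift mm [-5.308  0.848 -1.679]
207 .....................ttLLLLLLLLLt.AKKKKKKKKKKKKAAKKKKWWW
208 .......................LttLLLLLLLLtKKKKKKKKKAAA.AKKKKKKK
209 .........................tLLLLLLLLtKKKKKKKKAA.AAWKKKKKKK
210 ...........................tLLLLLLLtKKKKKKKKAAAKKKKKKKKK
211 .............................LLtLLttWKKKKKKKKKKKKKKKKKKK
212 ...............................LttLtWWKKKKKKKKKAKKKKKKKK
213 .................................LtLWKKKKKKKKKA.AKKKKKKK
214 ..................................ttWKKKKKKKKKA.AKKKKKKK
215 ....................................AKKKKLLLKKA.AKKKKKKK
216 ....................................AWtLLLLLLKKAAKKKKKKK
217 ....................................AtLLLLLLLtKKKKKKKKKK
218 .....................................LLLLLLLLtKKKKKKKKKK
219 ....................................tLLLLLLLLtKKKKKKKKKK
220 ....................................LLLLLLLLLLKKKKKKKKKA
221 ..........................tLLLLLtt..LLLLLLLLLtWKKKKKKAA.
222 ..
[... 574 characters left out ...]
LLLLLLLAAA..AA.A.AA.WWWWWWAAA
232 ......LLLLLLLLLLLLLLLLAAALLLLLLttAAAAAWWW.A.A.WWWWWWWAAA
233 .....tLLLLLLLLLLLLLLLLtAAAAAAAAAAAAA..WWWWWWWWWWWWWWWAAA
234 ......LLLLLLLLLLLLLLLL.AAAAA.AAAAA...AWWWWWWWWWWWWWWWAAA
235 ......LLLLLLLLLLLLLLLAAA.AA.AAAA.AA..WWWWWWWWWWWWWWAAAAA
236 .......LLLLLLLLLLLLLAA.AAA.AAAAAA..AWWWWWWWWWWWWAAAAAAAA
237 .......tLLLLLLLLLLtAAA.WW.AAAAAA..WWWWW..WWWWWAAAAAAA.AA
238 ...AAAAAAALLLLLLtAAAAA.WWWWWWWWWWWWWWWAAA.AAAAA.AAA.AAAA
239 .AAAA..AAAAAAA..AAAAA.AWWWWWWWWWWWWWWWAAAAAA.AAAAAAAAAAA
240 AAA.AA.AAAA.AA.AAAAAA..WWWWWWWWWWWWWW.AAAAA.AAAAAA.AAAAA
241 ..AAAA.A.AAAAAAAAAA.A.WWWWWWWWWWWWW.AAAAAA.AAAAA.AAAAAAA
242 AAAAAAWW.A.AAA..A...WWWW.WWWWWWW.AAAAAAAA.A.AAAAAAAA.A..
```

>>> {"method": "play_rows", "body": {"translation": [[-0.0015,0,0],[-0.003,0,0],[-0.003,0,0]], "rotation": [[0,0,0],[0,0,0],[0,0,0]], "gripper": [0.1,0.1,0.1]}}

```text
time_s: 55.0
eef_pos: [580.4, 1.0, 38.4]
ee_rot: [0.0, 1.0, -0.017, 0.001]
force: [5.0, -0.3, -1.2]
grip_width: 0.552
grip_force: 28.2
```

>>> {"method": "play_rows", "body": {"translation": [[0.0006,0,0.0008],[0.0006,0,0.0012],[0.0006,0,0.0012],[0.0006,0,0.0012],[0.0006,0,0.0012],[0.0006,0,0.0012],[0.0006,0,-0.02],[0.0006,0,-0.06],[0.0006,0,-0.11],[0.0006,0,-0.11]], "rotation": [[0,0,0],[0,0,0],[0,0,0],[0,0,0],[0,0,0],[0,0,0],[0,0,0],[0,0,0],[0,0,0],[0,0,0]], "gripper": [0.1,0.1,-0.05,-0.15,-0.3,-0.65,-0.65,-0.65,-0.65,-0.65]}}

```text
time_s: 56.25
eef_pos: [581.7, 0.9, 151.6]
ee_rot: [0.001, 1.0, -0.017, 0.003]
force: [0.2, 1.0, 0.2]
grip_width: 0.826
grip_force: 0.0
```

```bash
python3 - <<'E'
from h import *
totool([525.2,-145.1,140]); s=cap('side');chars(s,242,207,56,44)
E
```

```text
pos [581.659   0.886 151.552] z [ 0.007 -0.001 -1.   ] x [ 0.999 -0.034  0.007] f [0.211 0.989 0.209] j [-0.2    0.502  1.436 -0.     1.197  1.405]
tool shift mm [-51.535 147.809  11.378]
207 .....................LLLLLLLLLLtttLLLLt.................
208 .......................LtLLLLLLLLLLLLt..................
209 .........................ttLLLLLLLLLLL..................
210 ...........................LttLLLLLLLL..................
211 .............................tLtLLLLLt..................
212 ...............................LttLLLt..................
213 .................................tLLLt..................
214 ..................................ttL...................
215 ........................................................
216 ........................................tLLLLLLt........
217 .....................................ttLLLLLLLLLLLt.....
218 ....................................tLLLLLLLLLLLLLL.....
219 ....................................LLLLLLLLLLLLLLLt....
220 ...................................tLLLLLLLLLLLLLLLt..AA
221 .........................tLLLLLLLt.tLLLLLLLLLLLLLLLL.A
[... 1071 characters left out ...]
WWWWWWWWWWWAAAAA.AAAAA.AA.KAA
240 AAA.AA.AAAAAAAAAAAAAA.WWWWWWWWWWWWWWWAAAAAAAAAAAAAAAAAAA
241 .AAAAAAA.AAAAAA.A.A.A.WWWWWWWWWWWWAAAAAAAAAAA.AAAAAAAAAA
242 .AAAAAW.AAAAAAAA....WWWWWWWWWWW.AAAA.AAAAAAAAAAAAAAAAA..
243 AAA.AAWWWW.AAA...AWWWWW.AAA..AAAAAAA.AAAAAAAAAAAAAA.....
244 ..tt..AWWWWWWWWWWWWWWWWW.AAAAAAAA.AAKAAAAAAAAAAA........
245 ..tLL.AWWWWWWWWWWWWWWWW.AAAAAAAAAAAAAAAAAAAAAA..........
246 .A.LLt.AWWWWWWWWWWWWWAAAAA.AAAAAAAAAAA.A.A..............
247 ..ALLLLAAWWWWWWWWWA.AAAAKAAAAAA.A..AAAAA................
248 .A..LLLtAAWWWWWWAAAA.AA.AAAAAAA.AAAAAA..................
249 AAA..LLLtAAA.AAAAAAAAAAAAAAAAAAAAAA.....................
250 AA.A..LLtAAAAAAAAAA..A.AAAAAAAAAA.....................AA
```

>>> {"method": "play_rows", "body": {"translation": [[-0.012,0.037,0],[-0.025,0.074,0],[-0.038,0.11,0],[-0.0515,0.148,0],[-0.0515,0.148,0.03],[-0.0515,0.148,0.06],[-0.0515,0.148,0.06]], "rotation": [[0,0,-0.14],[0,0,-0.28],[0,0,-0.42],[0,0,-0.549],[0,0,-0.549],[0,0,-0.549],[0,0,-0.549]], "gripper": [-0.5,-0.3,-0.3,-0.3,-0.3,-0.3,-0.3]}}

```text
time_s: 57.18
eef_pos: [521.9, -144.3, 85.1]
ee_rot: [-0.002, 0.967, 0.254, -0.002]
force: [0.7, -0.0, 0.6]
grip_width: 0.649
grip_force: 0.0
```

```bash
python3 - <<'E'
from h import *
totool([525.2,-145.1,40])
E
```

```text
pos [ 521.909 -144.259   85.112] z [-0.006  0.003 -1.   ] x [ 0.871  0.492 -0.004] f [ 0.698 -0.002  0.636] j [-0.486  0.51   1.62   0.     1.018  0.57 ]
tool shift mm [ 2.612  2.603 45.089]
```

>>> {"method": "play_rows", "body": {"translation": [[0.0026,0.0026,0.03],[0.0026,0.0026,0.045],[0.0026,0.0026,0.045],[0.0026,0.0026,0.045],[0.0026,0.0026,0.045],[0.0026,0.0026,0.045],[0.0026,0.0026,0.045]], "rotation": [[0,0,0],[0,0,0],[0,0,0],[0,0,0],[0,0,0],[0,0,0],[0,0,0]], "gripper": [-0.3,-0.3,-0.3,0.3,0.8,0.8,0.8], "force": 30}}

```text
time_s: 58.05
eef_pos: [526.6, -144.6, 43.9]
ee_rot: [-0.001, 0.967, 0.255, -0.0]
force: [-6.3, 9.4, 10.1]
grip_width: 0.177
grip_force: 31.3
```

>>> {"method": "play_rows", "body": {"translation": [[-0.003,0,0],[-0.006,0,0],[-0.008,0,0],[-0.008,0,0]], "rotation": [[0,0,0],[0,0,0],[0,0,0],[0,0,0]], "gripper": [0.8,0.8,0.8,0.8]}}

```text
time_s: 58.55
eef_pos: [519.9, -148.4, 43.9]
ee_rot: [-0.001, 0.967, 0.255, -0.0]
force: [-4.4, 9.6, 9.5]
grip_width: 0.175
grip_force: 31.3
```

>>> {"method": "play_rows", "body": {"translation": [[-0.001,0,0],[-0.002,0,0],[-0.003,0,0],[-0.003,0,0]], "rotation": [[0,0,0],[0,0,0],[0,0,0],[0,0,0]], "gripper": [0.8,0.8,0.8,0.8]}}

```text
time_s: 59.05
eef_pos: [519.1, -148.8, 44.0]
ee_rot: [-0.001, 0.967, 0.254, 0.002]
force: [8.1, 16.8, 4.9]
grip_width: 0.179
grip_force: 30.7
```

>>> {"method": "play_rows", "body": {"translation": [[0,0,0],[0,0,0],[0,0,0],[0.001,0,-0.03],[0.002,0,-0.08],[0.002,0,-0.13],[0.002,0.05,-0.18],[0.002,0.1,-0.2],[0.002,0.15,-0.2],[0.002,0.15,-0.2]], "rotation": [[0,0,0],[0,0,0],[0,0,0],[0,0,0],[0,0,0],[0,0,0],[0,0,0],[0,0,0],[0,0,0],[0,0,0]], "gripper": [0.3,-0.3,-0.3,-0.3,-0.3,-0.3,-0.3,-0.3,-0.3,-0.3]}}

```text
time_s: 60.3
eef_pos: [593.3, -283.8, 241.1]
ee_rot: [-0.0, 0.967, 0.253, -0.001]
force: [-0.4, 0.7, -0.3]
grip_width: 0.653
grip_force: 0.0
```

```bash
python3 - <<'E'
from h import *
s=cap('side');st,p,M=state();print(p,st['time_s'])
chars(s,242,210,80,80)
t=cap('top')
for n,c,q in (('tub',t,(425,224)),('tin',t,(455,257)),('garlic',t,(437,285))): print(n,cv2.cvtColor(c['bgr'],cv2.COLOR_BGR2HSV)[q[1],q[0]])
E
```

```text
[ 593.02  -282.105  241.568] 60.35
210 ...........................LLLLLLLLLLt.......................................WWW
211 .............................LLLLLLLLL........................................WW
212 ...............................LtLLLLt........................................WW
213 .................................LtLLt.........................................W
214 ..................................ttL..........................................W
215 ...............................................................................W
216 .......................................ttLLLLLLt................A.A.............
217 .....................................tLLLLLLLLLLLL............AAAAAAA...........
218 ....................................tLLLLLLLLLLLLLL.........AAAAAAAAAA..........
219 ....................................LLLLLLLLLLLLLLLt......AAAAAAAAAAAA..........
220 ...................................tLLLLLLLLLLLLLLLt..A.AAAAAAAAAAAAAAA.........
221 .........................tLLLLLLLt.tLLLLLLLLLLLLLLLt.AAAAAAA.AAAAAA.A..A........
222 ......................ttLLLLLLLLLLLLLLLLL
[... 5091 characters left out ...]
ttWWWWtttttttWWWWWtttWWWWWttt...................
283 WWWWWWWWWWWWA........ttttttttttttWWWWtttttttWWWWWtttttWWWttt....................
284 WWWWWWWWWWWWAA........ttttttttttttWWttttttttWWWWtttttWWWWtt.....................
285 WWWWWWWWWWWWA.........tttttttttttttttttttttWWWWtttttWWWWtt......................
286 WWWWWWWWWWWWA.........ttttttttttttttttttttWWWWtttttWWWWttt......................
287 WWWWWWWWWWWWA..........ttttttttttttttttttttWWWtttttWWWttt.......................
288 WWWWWWWWWWWWA........ttttttttttttttttttttttWttttttWWWWtt........................
289 WWWWWWWWWWWWA.......WWtttttttttttttttttttttttttttWWWWtt.........................
tub [  5 120 210]
tin [ 20 119 233]
garlic [ 13  74 232]
```

```bash
python3 -c "
from rig import ctrl
print(ctrl.finish_job())"
```

```text
the job is handed in; nothing more can be done
None
```

I handed the job in at about 60 s. The old jar and both new jars stand upright and close together against the tray's front end, and the empty clamp is fully shut. On the first lay the jar jammed askew in the clamp with up to 55 N on the wrist, so I laid it a second time. I also pushed one new jar back into line after it was knocked aside.

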